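# Feed three sample cartridges into a microscope's loader tube

## Task

Pull the top drawer of the white drawer unit out to its stop. Then feed its three sample cartridges one after another end-first into the loader tube, blue first, then yellow, then green, each pushing the last deeper, and gently press the row home until the red pin at the tube's closed end stands clearly out of its dark collar (at least 5 mm). Let go of everything, and leave the jar, the brown bottle and the tip box where they are.

Things in the scene. Friction and masses are not known exactly. Their poses are not given: they have to be found in the camera images.
- unit_drawer0_handle (a point): Middle of the steel bar handle of the top drawer of the white unit (200 mm deep, 280 wide, 126 high, fixed). The bar is 11 mm thick, 120 mm long along this frame's y, 35 mm off the drawer front, about 93 mm above the table. The drawer opens along this frame's -x, roughly towards the robot. Its walls rise 31 mm above its floor; inside it is 155 mm (x) by 238 mm (y).
- unit_drawer0 (a joint): How far the top drawer is pulled out, m: 0 shut, 0.134 at its stop. It slides with about 1 N of friction and stays where it is left.
- cart_blue_center (a point): Centre of the blue sample cartridge: a rigid block 50 mm long (its x axis), 26 mm wide and high, about 60 g, blue with white ends; both ends are alike. It starts in the top drawer, lying on the drawer floor 73 mm above the table, its length roughly along the drawer's travel; the three lie side by side about 70 mm apart in any order.
- cart_yellow_center (a point): Centre of the yellow sample cartridge: a rigid block 50 mm long (its x axis), 26 mm wide and high, about 60 g, yellow with white ends; both ends are alike. It starts in the top drawer, lying on the drawer floor 73 mm above the table, its length roughly along the drawer's travel; the three lie side by side about 70 mm apart in any order.
- cart_green_center (a point): Centre of the green sample cartridge: a rigid block 50 mm long (its x axis), 26 mm wide and high, about 60 g, green with white ends; both ends are alike. It starts in the top drawer, lying on the drawer floor 73 mm above the table, its length roughly along the drawer's travel; the three lie side by side about 70 mm apart in any order.
- mouth (a point): Centre of the floor at the loader tube's mouth, 40 mm above the table. +x is the feeding direction, into the tube; z is up. Before the mouth (x < 0) an open cradle 108 mm long carries on the same level floor, between rails 6 mm high and 33 mm apart. The bore (x > 0) is 29 mm square, widened by blue funnel cheeks over its first 18 mm. The loader is fixed to the table.
- pin (a joint): How far the red pin (14 mm thick) at the tube's closed end has been pushed out of its dark round collar on the outside of the end, m: 0 nearly flush with the collar at the start, 0.008 at its hard stop. It does not spring back: it slides with about 6 N of friction and stays where the row has pushed it.
- loader: The whole loader, axes as at the mouth, origin on the table right below it. The opaque white tube is 39 mm wide, roof 73 mm above the table (78 mm at the blue mouth). At its closed end the row meets a pad on the red pin, 128 to 142 mm inside the mouth: the depth varies and is not given. With the row home, the last cartridge sticks out by 0 to 18 mm. Never load it with over 60 N.
- jar: Bystander: a clear specimen jar with a red cap, 56 mm in diameter and 65 mm high. Origin at the centre of its underside.
- oil: Bystander: a small brown glass bottle with a black cap, 34 mm in diameter and 80 mm high. Origin at the centre of its underside.
- tipbox: Bystander: a blue pipette-tip box, 85 x 120 mm and 51 mm high. Origin at the centre of its underside.

How it is judged (in metres and radians):
On the way, in this order (a step that is already met when the one before it is completed fails the run):
1. the top drawer is pulled out to its stop (within 12 mm) (value of joint unit_drawer0 above 0.122 m), for 0.1 s.
2. the blue cartridge has its nose at least 10 mm inside the tube (x of cart_blue_center in the frame of mouth between -0.015 and 0.14 m and y of cart_blue_center in the frame of mouth between -0.004 and 0.004 m and z of cart_blue_center in the frame of mouth between 0.009 and 0.018 m), for 0.1 s.
3. the yellow cartridge has followed, its nose at least 10 mm inside, the blue one pushed deeper ahead of it (x of cart_yellow_center in the frame of mouth between -0.015 and 0.14 m and y of cart_yellow_center in the frame of mouth between -0.004 and 0.004 m and z of cart_yellow_center in the frame of mouth between 0.009 and 0.018 m and x of cart_blue_center in the frame of mouth between 0.03 and 0.14 m and y of cart_blue_center in the frame of mouth between -0.004 and 0.004 m and z of cart_blue_center in the frame of mouth between 0.009 and 0.018 m), for 0.1 s.
4. the green cartridge has followed, its nose at least 10 mm inside, behind the yellow and the blue (x of cart_green_center in the frame of mouth between -0.015 and 0.14 m and y of cart_green_center in the frame of mouth between -0.004 and 0.004 m and z of cart_green_center in the frame of mouth between 0.009 and 0.018 m and x of cart_yellow_center in the frame of mouth between 0.03 and 0.14 m and y of cart_yellow_center in the frame of mouth between -0.004 and 0.004 m and z of cart_yellow_center in the frame of mouth between 0.009 and 0.018 m and x of cart_blue_center in the frame of mouth between 0.075 and 0.14 m and y of cart_blue_center in the frame of mouth between -0.004 and 0.004 m and z of cart_blue_center in the frame of mouth between 0.009 and 0.018 m), for 0.1 s.
At the end, for the whole second after the job is handed in: The red pin stands at least 4 mm out; blue, yellow, green lie in this order in the tube, gaps under 4 mm, centred within 4 mm, blue deepest, green at least half inside; jar, bottle and tip box upright within 30 mm of their starts. The drawer may stay open (value of joint pin above 0.004 m and x of cart_blue_center in the frame of mouth between 0.1 and 0.14 m and y of cart_blue_center in the frame of mouth between -0.004 and 0.004 m and z of cart_blue_center in the frame of mouth between 0.009 and 0.018 m and x of cart_yellow_center in the frame of mouth between 0.05 and 0.095 m and y of cart_yellow_center in the frame of mouth between -0.004 and 0.004 m and z of cart_yellow_center in the frame of mouth between 0.009 and 0.018 m and x of cart_green_center in the frame of mouth between 0 and 0.04 m and y of cart_green_center in the frame of mouth between -0.004 and 0.004 m and z of cart_green_center in the frame of mouth between 0.009 and 0.018 m and distance between cart_blue_center and cart_yellow_center below 0.054 m and distance between cart_yellow_center and cart_green_center below 0.054 m and distance of each of jar, oil, tipbox from where it was at the start of the episode below 0.03 m and angle between each of jar, oil, tipbox's own z axis and vertical below 0.3 rad); the robot touches nothing.
It fails at once if the loader is loaded with more than 60 N (row rammed home or gripper driven into it) (contact force between loader and anything else above 60 N).
It fails at once if the jar is pushed away or knocked over (distance of jar from where it was at the start of the episode above 0.03 m or angle between jar's own z axis and vertical above 0.5 rad).
It fails at once if the brown bottle is pushed away or knocked over (distance of oil from where it was at the start of the episode above 0.03 m or angle between oil's own z axis and vertical above 0.5 rad).
It fails at once if the tip box is pushed away or knocked over (distance of tipbox from where it was at the start of the episode above 0.03 m or angle between tipbox's own z axis and vertical above 0.5 rad).
It also fails if it takes over 72 s, if anything falls off the work surface, if the arm or the gripper's body presses on something with over 40 N, if the wrist force passes 120 N, or if a joint passes its speed limit or range.

## Robot

A 6-joint arm with a two-finger parallel gripper is mounted at the origin on the work surface. World frame = base frame: x ahead of the robot, y to its left, z up, the work surface at z = 0. Lengths are in m, angles in degrees, forces in N, time in s.
With the tool pointing down it reaches from about 0.4 to 0.825 m from the base axis. Payload 7 kg.
Tool frame: the origin (TCP) lies midway between the tips of the shut fingers; the grasp point (between the pads) lies manip.hold_point_z behind it (manip.hold_point_z is the distance from the TCP to the grasp point, in m); y points along the fingers, x is the direction in which the jaws open and shut, and the axes are right-handed (so a half turn about y gives the same grasp; the last joint's range is limited). The gripper opens to 85 mm and grips with 20 to 120 N. Pads are 22 mm wide; open, the fingers measure 114 mm over their backs; the gripper's body (76 mm by 85 mm) begins 54 mm behind the grasp point. The pads swing forward as they close: fully open they stand 13 mm farther back than shut.
Start: joints at [83.6, 20.546, 0.682, 0, -70.136, -16.507], TCP at [0.263, 0.622, 0.231] pointing down, gripper open.
Joint ranges: [-176.03, 176.03], [-82.01, 121.73], [-58.28, 71.71], [-173.87, 95.51], [-174.79, -0.11], [-173.66, 173.66]. Speed limits (degrees/s): [136.94, 136.94, 172.46, 180, 180, 180].

## Interface

Orientations are given as a 3x3 rotation matrix whose columns are the frame's x, y, z axes.
In Python, from bench import manip gives the robot as it stands.
- The arm moves only by the tool drive_tool, never from a script. Its argument "steps" is a list of rows, each a list of 7 numbers: the closure in counts, from 0 (fully open) to 255 (shut), then the shift along the tool's x, y, z in mm, then the turn, a rotation vector about the tool's x, y, z in rad. A call has 1 to 20 rows; each row shifts and turns the commanded pose from where the row before left it, along the tool's axes as they then stand; what a row does not reach is not made up. A row lasts 1/12 s, in which the tool goes at most 41.7 mm and 7.16 degrees, less where a joint would pass 70% of its speed; a pose out of reach is approached as far as the arm can. A call with a gripper value outside its range is refused whole. The fingers move at their own pace and stop on an object; the grip force is fixed at half the most. Time passes only in rows, so rows that do not move let the fingers close. It gives the time, the measured TCP pose, the force and the opening at its end, in the units of the state.
- manip.get_state(): the state, without advancing time (a new reading comes with each control period).
- manip.grab_frame(name): name is "side" or "top" or "wrist"; returns a dict with "color" (400x640x3 uint8, red, green, blue), "mtx" (3x3 intrinsics, pixels), "k1" (the pictures are not rectified: a ray, as slopes to the right and down, at radius r is drawn at 1 + k1 r^2 times it, then the intrinsics apply), "R" (3x3) and "t" (3): a world point X has camera coordinates R X + t. Camera axes: x right, y down, z forward; pixel columns grow to the right and rows downward; lengths in m; the calibration is good to about 2 mm. A picture is of the moment at which its call begins. There is no depth.
- manip.hand_in(): hands the job in, once; it reports no verdict.
Trained networks look in the newest picture that a camera, given by its name, has taken for a name from the list of things; names that differ only in an ending like _2 or _b are one class to them, and where a whole thing is asked for, a point or a joint stands for the part that bears it (a point fixed in the world has none). Each returns a list of dicts, best first, with "score" (0 to 1); they miss things now and then, are a little off and sometimes report something else, mostly with a low value. They report only what shows in the picture. A call takes as long as a camera call.
- manip.find_in(camera, label): "point" ([column, row] in pixels, amid what is visible of it).
- manip.regions_of(camera, label): "pixels" (400x640 bool, what is visible of it) and "point" ([column, row] in pixels, amid what is visible of it).
- manip.pinpoint(camera, label): "point" ([column, row] in pixels: a listed point, or the origin of a listed thing).
The state is a dict: "t": time; "qpos": joint angles; "dq": joint speeds; "tau": joint torques, N m; "tool_pos": TCP position; "orientation": TCP orientation; "force": force on the tool from outside, world axes, zero at the start; "moment": the same for the moment, N m; "gripper_width": finger opening in m.
Only numpy, scipy, OpenCV 4.12 (cv2) and the standard library are available. Lean on these libraries where they do the work, as an engineer would, in place of code of your own. Each camera call takes 0.05 s, during which the arm holds its last target.

## Working session

There is one attempt and no reset: what is moved stays moved. The work goes in short steps, Python scripts to look and compute and a tool call to move; the robot and the scene stay as the last step left them, time stands still between calls to the robot, and variables do not carry over. Pictures are saved under pics/ and viewed, and the job is handed in when it is done.

Besides the shell and the picture viewer there is one more tool, called as name(argument=value, ...), one argument or row to a line, values as JSON. drive_tool: Moves the arm, as the interface text tells. Its arguments: {"type":"object","properties":{"steps":{"type":"array"}},"required":["steps"]}

```bash
mkdir -p pics; ls
python3 - <<'E'
from bench import manip
import cv2
print(manip.get_state()); print(manip.hold_point_z)
for c in ["side","top","wrist"]:
    f=manip.grab_frame(c); cv2.imwrite(f"pics/{c}0.png",f["color"][:,:,::-1])
    print(c,f["mtx"].tolist(),f["k1"],f["R"].tolist(),f["t"].tolist())
E
```

```text
pics
{'t': 0.0, 'qpos': array([ 8.36001314e+01,  2.05909777e+01,  6.34568770e-01, -2.09059165e-02,
       -7.01355072e+01, -1.65070544e+01]), 'dq': array([ 0.05573946,  0.03728191,  0.0011144 ,  0.07801295,  0.04794267,
       -0.06610068]), 'tau': array([ 2.79582227e-04, -5.83327210e+01,  2.93435419e+01,  6.93683311e+00,
       -5.80830485e-03,  1.36978863e-05]), 'tool_pos': array([0.26256497, 0.62132326, 0.23037241]), 'orientation': array([[-3.89349284e-01, -5.19844740e-04,  9.21090042e-01],
       [-9.21088736e-01, -1.55596923e-03, -3.89349610e-01],
       [ 1.63558911e-03, -9.99998654e-01,  1.26992372e-04]]), 'force': array([ 0.16710695, -0.10601476,  0.53122094]), 'moment': array([ 0.05783387, -0.01611404, -0.01801027]), 'gripper_width': 0.08521689849194637}
0.0187
side [[375.0424231942137, 0.0, 315.511124476225], [0.0, 375.0424231942137, 201.9263417548456], [0.0, 0.0, 1.0]] -0.08342828691539521 [[0.709051703810812, -0.7051421985333427, 0.004490119213194574], [-0.44634373224445884, -0.45372978921929524, -0.7713018546983409], [0.5459147863990053, 0.5448887576584581, -0.6364536807
[... 162 characters left out ...]
88627], [0.0, 0.0, 1.0]] 0.014950665707151286 [[-0.012006878010685609, -0.9998118801876675, -0.015232830204449398], [-0.9853355711981137, 0.014423357352636548, -0.1700169958985434], [0.1702047208867125, 0.012968076120967955, -0.9853233895476132]] [0.03073696711014769, 0.5284179758299887, 1.1611616471912185]
wrist [[321.36258926804, 0.0, 322.44219323951467], [0.0, 321.36258926804, 201.0469412935076], [0.0, 0.0, 1.0]] 0.0010199421529506721 [[-0.3891411891793071, -0.921177506249021, 0.0010662386928485682], [-0.8850692417204616, 0.37420804854752143, 0.27680457684551285], [-0.25538514491740166, 0.10677236713256523, -0.960925641958017]] [0.6740510377761578, -0.0374941946674217, 0.3786338778997742]
```

View pics/side0.png

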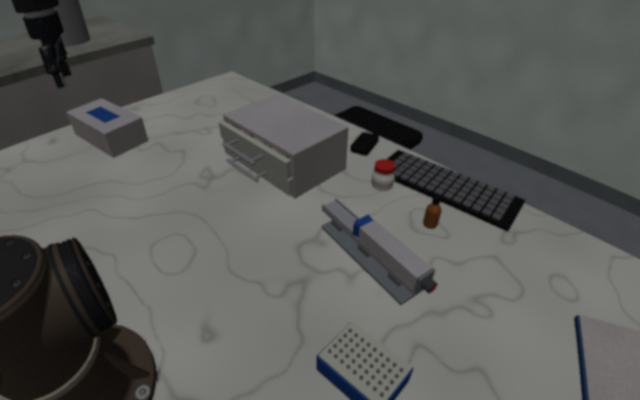

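View pics/top0.png

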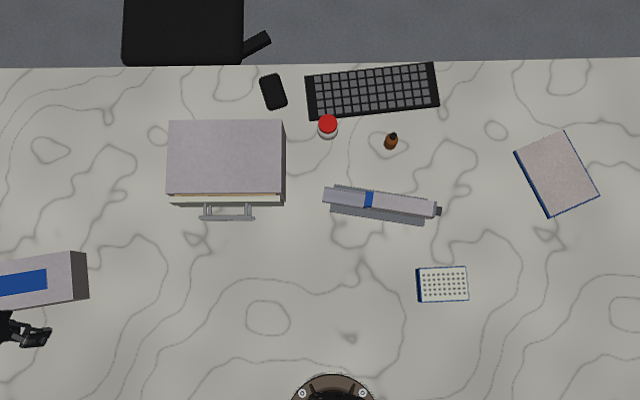

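View pics/wrist0.png

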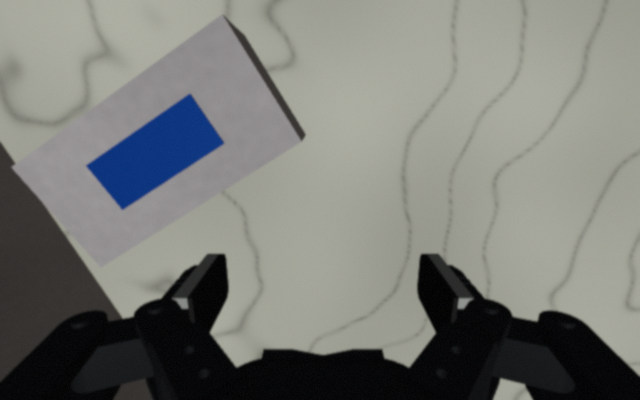

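```bash
cat > h.py <<'E'
from bench import manip
import numpy as np, cv2
def ray(f,p):
    K=f["mtx"]; d=np.array([f["k1"],0,0,0,0.])
    u=cv2.undistortPoints(np.array([[p]],float),K,d)[0,0]
    R=np.array(f["R"]);t=np.array(f["t"])
    return -R.T@t, R.T@np.array([u[0],u[1],1])
def onz(f,p,z):
    o,d=ray(f,p); return o+d*(z-o[2])/d[2]
def proj(f,X):
    r,_=cv2.Rodrigues(np.array(f["R"],float))
    return cv2.projectPoints(np.array(X,float).reshape(-1,3),r,np.array(f["t"],float),f["mtx"],np.array([f["k1"],0,0,0,0.]))[0].reshape(-1,2)
def tri(fps):
    A=np.zeros((3,3));b=np.zeros(3)
    for f,p in fps:
        o,d=ray(f,p);d=d/np.linalg.norm(d);M=np.eye(3)-np.outer(d,d);A+=M;b+=M@o
    X=np.linalg.solve(A,b)
    return X,[np.linalg.norm(proj(f,X)[0]-np.array(p)) for f,p in fps]
E
python3 - <<'E'
from h import *
np.set_printoptions(precision=4,suppress=True)
F={c:manip.grab_frame(c) for c in("side","top")}
for l,z in [("unit_drawer0_handle",.093),("mouth",.04),("loader",0),("pin",None),("jar",0),("oil",0),("tipbox",0),("unit_drawer0",None)]:
    ps=[]
    for c in F:
        r=manip.pinpoint(c,l)
        for q in r[:2]:
            print(l,c,np.round(q["point"],1),round(q["score"],2), onz(F[c],q["point"],z) if z is not None else "")
        if r: ps.append((F[c],r[0]["point"]))
    if len(ps)==2: print("   tri",tri(ps))
print(manip.get_state()["t"])
f=F["top"]; im=f["color"][100:240,160:460,::-1]
cv2.imwrite("pics/topz.png",cv2.resize(im,None,fx=2.6,fy=2.6,interpolation=cv2.INTER_CUBIC))
im=F["side"]["color"][80:310,210:450,::-1]
cv2.imwrite("pics/sidez.png",cv2.resize(im,None,fx=2.5,fy=2.5,interpolation=cv2.INTER_CUBIC))
E
```

```text
unit_drawer0_handle side [238.5 152.3] 0.68 [0.5026 0.2555 0.093 ]
unit_drawer0_handle top [224.3 216.9] 0.64 [0.5043 0.26   0.093 ]
   tri (array([0.5052, 0.2606, 0.0895]), [np.float64(0.18716858630649688), np.float64(0.1833710901155075)])
mouth side [360.7 231.5] 0.83 [ 0.5467 -0.0941  0.04  ]
mouth side [356.5 376.2] 0.45 [ 0.3107 -0.2848  0.04  ]
mouth top [364.9 195.9] 0.7 [ 0.5623 -0.0909  0.04  ]
   tri (array([ 0.5615, -0.0889,  0.0273]), [np.float64(2.121018476677573), np.float64(1.703782631318165)])
loader top [364.4 201.8] 0.62 [ 0.5543 -0.0924  0.    ]Traceback (most recent call last):
  File "<stdin>", line 7, in <module>
ValueError: it knows: cart_blue_center, cart_green_center, cart_yellow_center, jar, loader, mouth, oil, tipbox, unit_drawer0_handle
```

Run:
```python
from h import *
np.set_printoptions(precision=4,suppress=True)
F={c:manip.grab_frame(c) for c in("side","top")}
for l in F: np.save(f"pics/{l}.npy",F[l]["color"])
for l,z in [("jar",0),("oil",0),("tipbox",0)]:
    for c in ["top"]:
        for q in manip.pinpoint(c,l)[:1]:
            print(l,c,np.round(q["point"],1),round(q["score"],2), onz(F[c],q["point"],z))
print(manip.get_state()["t"])
f=F["top"]; im=f["color"][100:240,160:460,::-1]
cv2.imwrite("pics/topz.png",cv2.resize(im,None,fx=2.6,fy=2.6,interpolation=cv2.INTER_CUBIC))
im=F["side"]["color"][80:310,210:450,::-1]
cv2.imwrite("pics/sidez.png",cv2.resize(im,None,fx=2.5,fy=2.5,interpolation=cv2.INTER_CUBIC))
```

```text
jar top [324.6 134.1] 0.94 [0.744 0.011 0.   ]
oil top [224.6 214.5] 0.48 [0.5255 0.2799 0.    ]
tipbox top [440.3 284.1] 0.76 [ 0.3359 -0.2814  0.    ]
0.8
```

View pics/topz.png

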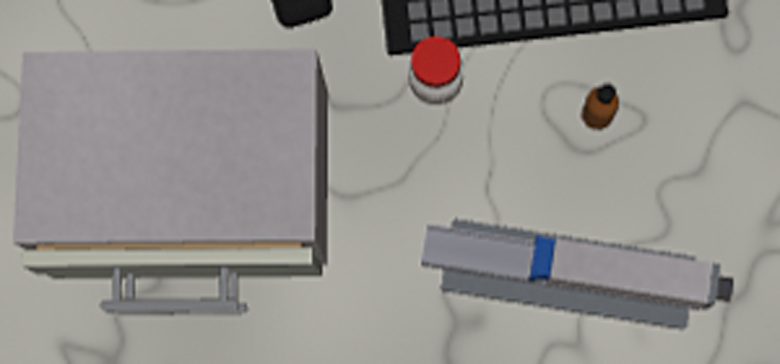

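View pics/sidez.png

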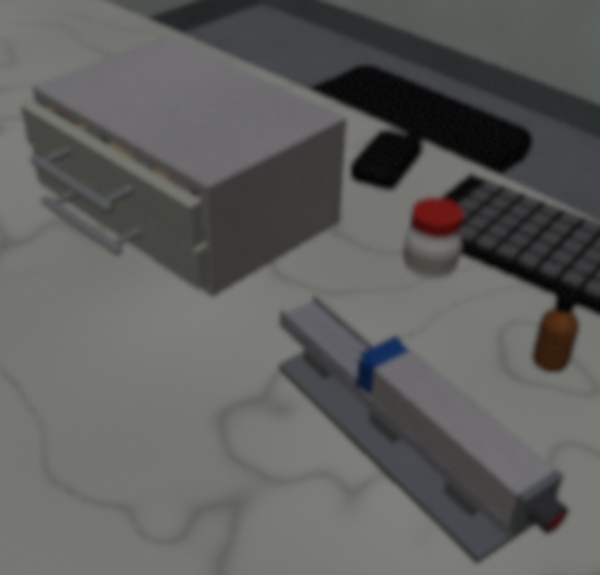

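Run:
```python
from h import *
np.set_printoptions(precision=4,suppress=True)
f=manip.grab_frame("top")
P=lambda x,y,z: onz(f,(160+x/2.6-.3,100+y/2.6-.3),z)
for n,x,y,z in [("barL",103,306,.093),("barR",246,308,.093),("roofFL",17,243,.126),("roofFR",303,247,.126),("roofBL",25,53,.126),("roofBR",317,52,.126),("frontL",24,257,.1),
 ("blueNL",537,237,.078),("blueSL",529,277,.078),("blueNR",555,239,.078),("blueSR",550,280,.078),("tubeNend",716,264,.073),("tubeSend",710,304,.073),("crN",426,227,.046),("crS",421,266,.046),
 ("tubeN0",556,241,.073),("tubeS0",551,280,.073)]:
    print(n,P(x,y,z))
```

```text
barL [0.5039 0.3215 0.093 ]
barR [0.5001 0.1861 0.093 ]
roofFL [0.559  0.3942 0.126 ]
roofFR [0.5512 0.1289 0.126 ]
roofBL [0.7436 0.3945 0.126 ]
roofBR [0.74   0.1163 0.126 ]
frontL [0.5509 0.396  0.1   ]
blueNL [ 0.5675 -0.0914  0.078 ]
blueSL [ 0.5285 -0.0827  0.078 ]
blueNR [ 0.5653 -0.1087  0.078 ]
blueSR [ 0.5253 -0.1027  0.078 ]
tubeNend [ 0.5394 -0.2627  0.073 ]
tubeSend [ 0.5007 -0.2549  0.073 ]
crN [0.5861 0.0155 0.046 ]
crS [0.5468 0.0209 0.046 ]
tubeN0 [ 0.5643 -0.1101  0.073 ]
tubeS0 [ 0.5262 -0.1041  0.073 ]
```

drive_tool(
  steps=[
    [165, 20.4, 2, 30.1, 0, 0, 0],
    [165, 20.4, 2, 30.1, 0, 0, 0],
    [165, 20.4, 2, 30.1, 0, 0, 0],
    [165, 20.4, 2, 30.1, 0, 0, 0],
    [165, 20.4, 2, 30.1, 0, 0, 0],
    [165, 20.4, 2, 30.1, 0, 0, 0],
    [165, 20.4, 2, 30.1, 0, 0, 0],
    [165, 20.4, 2, 30.1, 0, 0, 0],
    [165, 20.4, 2, 30.1, 0, 0, 0],
    [165, 20.4, 2, 30.1, 0, 0, 0],
    [165, 20.4, 2, 30.1, 0, 0, 0],
    [165, 20.4, 2, 30.1, 0, 0, 0],
  ],
)

```text
t: 1.85
tool_pos: [0.5009, 0.2541, 0.2076]
orientation: [[-0.389, 0.001, 0.921], [-0.921, 0.001, -0.389], [-0.001, -1.0, 0.0]]
force: [1.3, 0.6, 0.2]
gripper_width: 0.03
```

drive_tool(
  steps=[
    [165, 0, 0, 0, 0, 0.12, 0],
    [165, 0, 0, 0, 0, 0.12, 0],
    [165, 0, 0, 0, 0, 0.12, 0],
    [165, 0, 0, 0, 0, 0.12, 0],
    [165, 0, 0, 0, 0, 0.12, 0],
    [165, 0, 0, 0, 0, 0.12, 0],
    [165, 0, 0, 0, 0, 0.12, 0],
    [165, 0, 0, 0, 0, 0.12, 0],
    [165, 0, 0, 0, 0, 0.12, 0],
    [165, 0, 0, 0, 0, 0.12, 0],
    [165, 0, 0, 0, 0, 0, 0],
  ],
)

```text
t: 2.77
tool_pos: [0.5002, 0.2557, 0.2074]
orientation: [[-0.999, 0.0, -0.035], [0.035, 0.0, -0.999], [-0.0, -1.0, -0.0]]
force: [-0.1, -0.1, -0.4]
gripper_width: 0.0304
```

Run:
```python
from h import *
np.set_printoptions(precision=4,suppress=True)
s=manip.get_state(); print(s)
f=manip.grab_frame("wrist"); cv2.imwrite("pics/w1.png",f["color"][:,:,::-1])
for q in manip.pinpoint("wrist","unit_drawer0_handle"): print(q, onz(f,q["point"],.093))
print("cam",-np.array(f["R"]).T@f["t"])
```

```text
{'t': 2.7667, 'qpos': array([ 47.0381,  10.9197, -15.8436,   0.0004, -63.221 , -49.016 ]), 'dq': array([ 0.1035, -0.0509,  0.0625, -0.1336,  0.0779, 13.2104]), 'tau': array([ -0.0062, -43.4678,  27.8735,   6.5869,   0.0005,  -2.236 ]), 'tool_pos': array([0.5002, 0.2557, 0.2074]), 'orientation': array([[-0.9994,  0.0002, -0.0345],
       [ 0.0345,  0.0002, -0.9994],
       [-0.0002, -1.    , -0.0002]]), 'force': array([-0.149 , -0.0886, -0.3589]), 'moment': array([-0.0874,  0.0274, -0.006 ]), 'gripper_width': 0.030420711447957882}
{'point': [318.2, 196.8], 'score': 0.94} [0.5022 0.2562 0.093 ]
cam [0.4962 0.1857 0.3504]
```

View pics/w1.png

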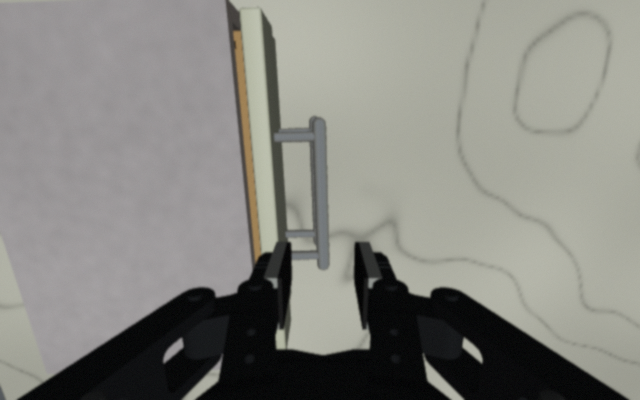

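drive_tool(
  steps=[
    [165, 0, 30, 0, 0, 0, 0],
    [165, 0, 30, 0, 0, 0, 0],
    [165, 0, 30, 0, 0, 0, 0],
    [165, 0, 20, 0, 0, 0, 0],
    [165, 0, 20, 0, 0, 0, 0],
    [165, 0, 0, 0, 0, 0, 0],
    [255, 0, 0, 0, 0, 0, 0],
    [255, 0, 0, 0, 0, 0, 0],
    [255, 0, 0, 0, 0, 0, 0],
    [255, 0, 0, 0, 0, 0, 0],
  ],
)

```text
t: 3.7
tool_pos: [0.5005, 0.256, 0.0783]
orientation: [[-1.0, 0.001, -0.028], [0.028, 0.001, -1.0], [-0.001, -1.0, -0.001]]
force: [0.4, -0.1, -3.3]
gripper_width: 0.0083
```

drive_tool(
  steps=[
    [255, 4, 0, 0, 0, 0, 0],
    [255, 8, 0, 0, 0, 0, 0],
    [255, 15, 0, 0, 0, 0, 0],
    [255, 15, 0, 0, 0, 0, 0],
    [255, 15, 0, 0, 0, 0, 0],
    [255, 15, 0, 0, 0, 0, 0],
    [255, 15, 0, 0, 0, 0, 0],
    [255, 12, 0, 0, 0, 0, 0],
    [255, 8, 0, 0, 0, 0, 0],
    [255, 4, 0, 0, 0, 0, 0],
    [255, 2, 0, 0, 0, 0, 0],
  ],
)

```text
t: 4.62
tool_pos: [0.3857, 0.2567, 0.0782]
orientation: [[-1.0, -0.001, -0.028], [0.028, -0.003, -1.0], [0.001, -1.0, 0.003]]
force: [1.1, -10.7, 8.1]
gripper_width: 0.0087
```

drive_tool(
  steps=[
    [255, 3, 0, 1, 0, 0, 0],
    [255, 3, 0, 1, 0, 0, 0],
    [255, 2, 0, 0, 0, 0, 0],
    [255, 2, 0, 0, 0, 0, 0],
  ],
)

```text
t: 4.95
tool_pos: [0.3769, 0.2567, 0.0781]
orientation: [[-1.0, 0.001, -0.028], [0.028, -0.0, -1.0], [-0.001, -1.0, 0.0]]
force: [1.0, -6.5, 8.1]
gripper_width: 0.0089
```

Run:
```python
from h import *
np.set_printoptions(precision=4,suppress=True)
s=manip.get_state(); print(s["tool_pos"],s["force"])
f=manip.grab_frame("top"); cv2.imwrite("pics/t2.png",cv2.resize(f["color"][100:300,120:460,::-1],None,fx=2.3,fy=2.3,interpolation=cv2.INTER_CUBIC))
```

```text
[0.3769 0.2567 0.0781] [ 0.9771 -6.4851  8.067 ]
```

View pics/t2.png

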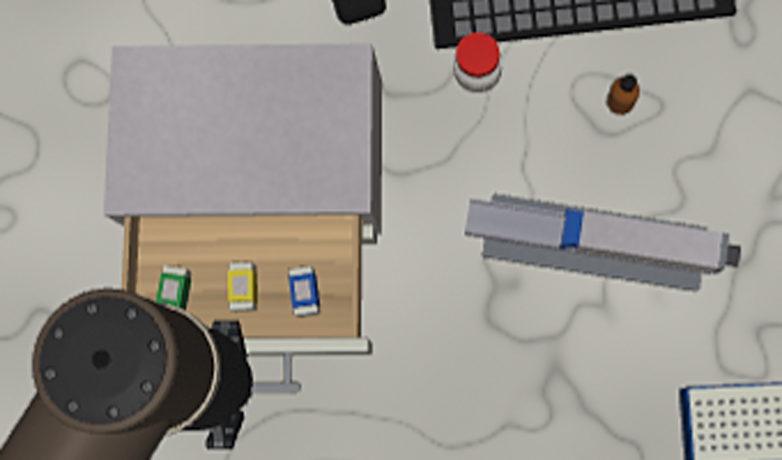

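drive_tool(
  steps=[
    [255, 3, 0, 0, 0, 0, 0],
    [255, 3, 0, 0, 0, 0, 0],
    [255, 3, 0, 0, 0, 0, 0],
    [255, 2, 0, 0, 0, 0, 0],
    [255, 0, 0, 0, 0, 0, 0],
  ],
)

```text
t: 5.42
tool_pos: [0.372, 0.2571, 0.0784]
orientation: [[-1.0, 0.009, -0.026], [0.026, -0.001, -1.0], [-0.009, -1.0, 0.0]]
force: [54.4, -19.5, -20.4]
gripper_width: 0.0085
```

drive_tool(
  steps=[
    [255, -3, 0, 0, 0, 0, 0],
    [255, -2, 0, 0, 0, 0, 0],
    [165, 0, 0, 0, 0, 0, 0],
    [165, 0, 0, 0, 0, 0, 0],
    [165, 0, 0, 0, 0, 0, 0],
    [165, 0, -20, 0, 0, 0, 0],
    [165, 0, -35, 0, 0, 0, 0],
    [165, 0, -35, 0, 0, 0, 0],
    [165, -20, -35, 20, 0, 0, 0],
    [165, -30, 0, 20, 0, -0.12, 0],
    [110, 0, 0, 0, 0, -0.12, 0],
    [110, 0, 0, 0, 0, -0.12, 0],
    [110, 0, 0, 0, 0, -0.12, 0],
    [110, 0, 0, 0, 0, -0.12, 0],
    [110, 0, 0, 0, 0, -0.12, 0],
    [110, 0, 0, 0, 0, -0.12, 0],
    [110, 0, 0, 0, 0, -0.12, 0],
    [110, 0, 0, 0, 0, -0.12, 0],
    [110, 0, 0, 0, 0, -0.12, 0],
  ],
)

```text
t: 7.0
tool_pos: [0.415, 0.2204, 0.1997]
orientation: [[-0.395, -0.0, 0.919], [-0.919, 0.001, -0.395], [-0.001, -1.0, -0.0]]
force: [0.3, 1.0, 0.5]
gripper_width: 0.0487
```

drive_tool(
  steps=[
    [110, 0, 0, 0, 0, -0.12, 0],
    [110, 0, 0, 0, 0, -0.12, 0],
    [110, 0, 0, 0, 0, -0.12, 0],
    [110, 0, 0, 0, 0, -0.01, 0],
    [110, 0, 0, 0, 0, 0, 0],
  ],
)

```text
t: 7.42
tool_pos: [0.4151, 0.2203, 0.1997]
orientation: [[-0.045, -0.0, 0.999], [-0.999, 0.0, -0.045], [-0.0, -1.0, -0.0]]
force: [0.8, 0.3, 0.2]
gripper_width: 0.0486
```

Run:
```python
from h import *
np.set_printoptions(precision=4,suppress=True)
s=manip.get_state(); print(s["tool_pos"],s["orientation"],s["qpos"])
for c in ["top","wrist"]:
  f=manip.grab_frame(c); 
  cv2.imwrite(f"pics/{c}3.png",f["color"][:,:,::-1])
  for l in ["blue","yellow","green"]:
    for q in manip.pinpoint(c,f"cart_{l}_center")[:2]: print(c,l,q["point"],round(q["score"],2), onz(f,q["point"],.086))
    for q in manip.regions_of(c,f"cart_{l}_center")[:1]:
      r=cv2.minAreaRect(np.argwhere(q["pixels"])[:,::-1].astype(np.float32)); b=cv2.boxPoints(r)
      w=np.array([onz(f,p,.099)[:2] for p in b]); print("   box",r, w.mean(0), [ (np.linalg.norm(e),np.degrees(np.arctan2(e[1],e[0]))) for e in (w[1]-w[0],w[2]-w[1])])
```

```text
[0.4151 0.2203 0.1997] [[-0.045  -0.      0.999 ]
 [-0.999   0.0005 -0.045 ]
 [-0.0004 -1.     -0.0001]] [ 52.0242   2.3481 -26.9429  -0.0205 -60.6901  35.406 ]
top blue [252.2, 227.1] 0.74 [0.479  0.1922 0.086 ]
   box ((251.62997436523438, 227.90997314453125), (18.950462341308594, 10.040916442871094), 81.8698959350586) [0.4753 0.1915] [(np.float64(0.02446676589050746), np.float64(-82.58704399953548)), (np.float64(0.046658355186886304), np.float64(-171.30732692020874))]
top yellow [391.9, 145.3] 0.63 [ 0.6823 -0.1587  0.086 ]
top yellow [226.5, 223.1] 0.57 [0.4898 0.2558 0.086 ]
   box ((227.5, 219.0), (6.0, 5.0), 90.0) [0.498  0.2508] [(np.float64(0.01224998153973246), np.float64(-90.83035956810922)), (np.float64(0.014824724133886994), np.float64(-178.8034412467711))]
top green [387.9, 146.4] 0.6 [ 0.6796 -0.1486  0.086 ]
wrist blue [356.3, 123.6] 0.63 [0.4716 0.1915 0.086 ]
wrist yellow [273.0, 120.2] 0.84 [0.477  0.2559 0.086 ]
   box ((261.884033203125, 125.41707611083984), (263.5362854003906, 381.2303771972656), 88.0079116821289) [0.4633 0.264 ] [(np.float64(0.2540202804710024), np.float64(-90.747503253563)), (np.float64(0.19189362991781805), np.float64(-174.08050706302012))]
wrist green [177.2, 128.4] 0.69 [0.474  0.3312 0.086 ]
   box ((174.5, 127.5), (71.0, 49.0), 90.0) [0.4745 0.3274] [(np.float64(0.03522425741633582), np.float64(-92.48034590767159)), (np.float64(0.05166183219870435), np.float64(171.42419051967747))]
```

View pics/wrist3.png

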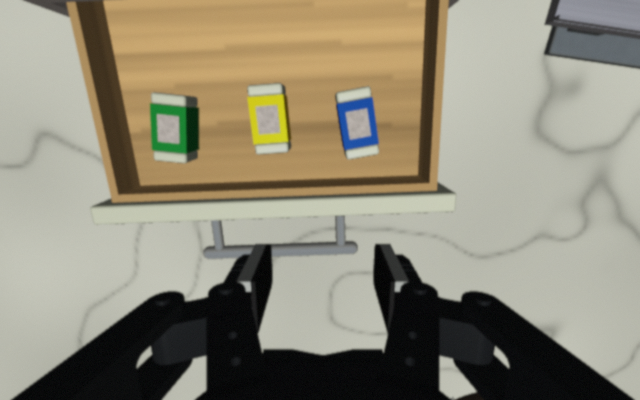

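View pics/top3.png

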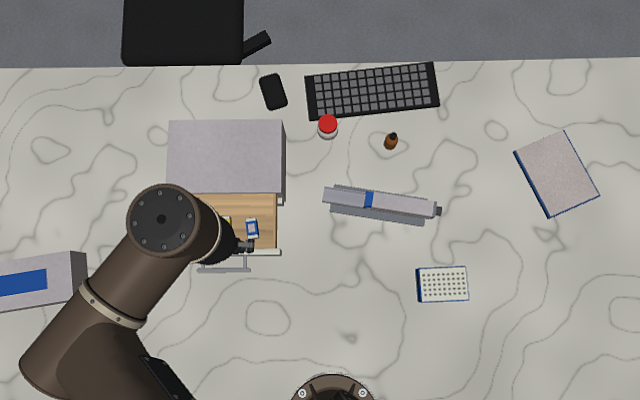

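Run:
```python
import cv2
im=cv2.imread("pics/wrist3.png")[75:175,130:400]
cv2.imwrite("pics/wz3.png",cv2.resize(im,(800,296),interpolation=cv2.INTER_CUBIC))
```

```text
(no output)
```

View pics/wz3.png

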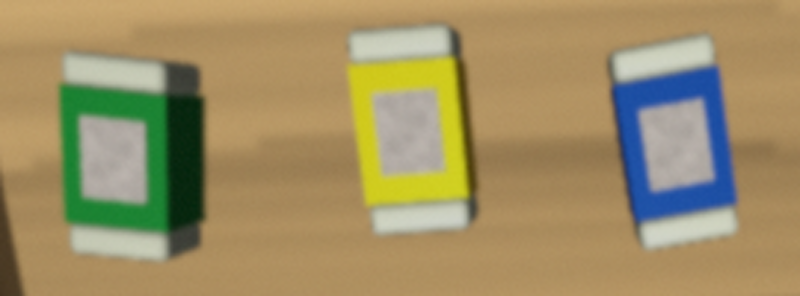

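Run:
```python
from h import *
np.set_printoptions(precision=4,suppress=True)
f=manip.grab_frame("wrist")
C={"blue":[(613,52),(713,36),(737,235),(645,249)],"yellow":[(349,33),(452,27),(470,228),(373,234)],"green":[(64,52),(165,62),(168,260),(72,250)]}
for k,c in C.items():
    w=np.array([onz(f,(130+x/2.963-.3,75+y/2.963-.3),.099)[:2] for x,y in c])
    a=(w[0]+w[1]-w[2]-w[3])/2
    b=(w[1]+w[2]-w[0]-w[3])/2
    print(k,w.mean(0),np.linalg.norm(a),np.degrees(np.arctan2(a[1],a[0])),np.linalg.norm(b),np.degrees(np.arctan2(b[1],b[0])))
s=manip.get_state();print(s["t"])
```

```text
blue [0.472  0.1913] 0.048710866706654664 7.551446632364251 0.024050677435720164 -83.77710913845331
yellow [0.4778 0.2573] 0.048450919612889325 1.0536809427438685 0.02491751537218149 -89.11479479747558
green [0.4748 0.3312] 0.04858936884168864 -8.366233932624738 0.024408139005745646 -98.18163659551293
8.1667
```

drive_tool(
  steps=[
    [110, 14, 0, 25, 0, 0, 0],
    [110, 13.8, 0, 25.3, 0, 0, 0],
    [110, 0, 0, 0, 0, -0.084, 0],
    [110, 0, 20, 0, 0, -0.083, 0],
    [110, 0, 35, 0, 0, 0, 0],
    [110, 0, 35, 0, 0, 0, 0],
    [110, 0, 20, 0, 0, 0, 0],
    [110, 0, 6.7, 0, 0, 0, 0],
    [110, 0, 0, 0, 0, 0, 0],
    [255, 0, 0, 0, 0, 0, 0],
    [255, 0, 0, 0, 0, 0, 0],
    [255, 0, 0, 0, 0, 0, 0],
    [255, 0, 0, 0, 0, 0, 0],
  ],
)

```text
t: 9.25
tool_pos: [0.4656, 0.1909, 0.0848]
orientation: [[0.124, 0.003, 0.992], [-0.992, 0.002, 0.124], [-0.002, -1.0, 0.003]]
force: [-1.2, 0.2, 6.1]
gripper_width: 0.0244
```

Run:
```python
from h import *
f=manip.grab_frame("wrist"); cv2.imwrite("pics/w4.png",f["color"][:,:,::-1])
s=manip.get_state();print(s["tool_pos"],s["qpos"],s["t"],s["gripper_width"])
```

```text
[0.46559658 0.1908984  0.08482733] [ 4.47185860e+01  1.29777098e+01 -3.18784218e+01  3.44674240e-02
 -4.49382352e+01  5.24052245e+01] 9.3 0.024215769349550012
```

View pics/w4.png

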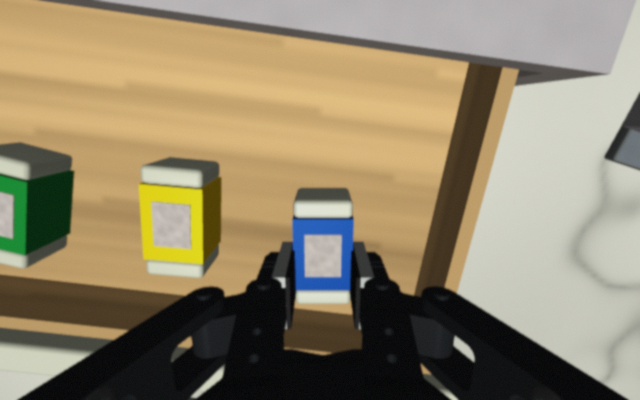

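drive_tool(
  steps=[
    [255, 0, -15, 0, 0, 0, 0],
    [255, 0, -35, 0, 0, 0, 0],
    [255, 0, -35, 0, 0, 0, 0],
    [255, 0, -30, 0, 0, 0, 0],
    [255, 31.8, 0, 9.4, 0, 0, 0],
    [255, 31.8, 0, 9.4, 0, 0, 0],
    [255, 31.8, 0, 9.4, 0, 0, 0],
    [255, 31.8, 0, 9.4, 0, 0, 0],
    [255, 31.8, 0, 9.4, 0, 0, 0],
    [255, 31.8, 0, 9.4, 0, 0, 0],
    [255, 31.8, 0, 9.4, 0, 0, 0],
    [255, 0, 0, 0, 0, 0.116, 0],
    [255, 0, 0, 0, 0, 0.116, 0],
    [255, 0, 0, 0, 0, 0.116, 0],
    [255, 0, 0, 0, 0, 0.116, 0],
    [255, 0, 0, 0, 0, 0.116, 0],
    [255, 0, 0, 0, 0, 0.116, 0],
    [255, 0, 0, 0, 0, 0.116, 0],
    [255, 0, 0, 0, 0, 0.116, 0],
  ],
)

```text
t: 10.88
tool_pos: [0.5573, -0.0227, 0.1986]
orientation: [[-0.724, 0.001, 0.69], [-0.69, 0.0, -0.724], [-0.001, -1.0, 0.0]]
force: [0.7, 1.1, -1.1]
gripper_width: 0.0247
```

drive_tool(
  steps=[
    [255, 0, 8, 0, 0, 0.116, 0],
    [255, 0, 8, 0, 0, 0.116, 0],
    [255, 0, 8, 0, 0, 0.116, 0],
    [255, 0, 8, 0, 0, 0.116, 0],
    [255, 0, 8, 0, 0, 0.116, 0],
    [255, 0, 8, 0, 0, 0.116, 0],
    [255, 0, 8, 0, 0, 0.116, 0],
    [255, 0, 8, 0, 0, 0.116, 0],
    [255, 0, 0, 0, 0, 0, 0],
  ],
)

```text
t: 11.63
tool_pos: [0.5564, -0.0228, 0.133]
orientation: [[-0.986, -0.002, -0.166], [0.166, 0.0, -0.986], [0.002, -1.0, 0.0]]
force: [-0.1, 1.0, -0.6]
gripper_width: 0.0248
```

Run:
```python
from h import *
np.set_printoptions(precision=4,suppress=True)
f=manip.grab_frame("wrist"); cv2.imwrite("pics/w5.png",f["color"][:,:,::-1])
im=f["color"][0:300,160:480,::-1]
cv2.imwrite("pics/w5z.png",cv2.resize(im,None,fx=2,fy=2,interpolation=cv2.INTER_CUBIC))
s=manip.get_state();print(s["tool_pos"],s["qpos"],s["t"],s["gripper_width"],s["force"],s["orientation"])
for q in manip.pinpoint("wrist","mouth"): print(q,onz(f,q["point"],.04))
M=np.array([.5478,-.088,0]);u=np.array([-.163,-.9866,0]);v=np.array([.9866,-.163,0])
for n,a,b,z in [("crN",-.108,.0195,.046),("crS",-.108,-.0195,.046),("mN",0,.0195,.078),("mS",0,-.0195,.078),("eN",.17,.0195,.073),("eS",.17,-.0195,.073)]:
    print(n,proj(f,M+a*u+b*v+[0,0,z]))
```

```text
[ 0.5569 -0.0228  0.1339] [ 17.7747  14.4283 -21.8361  -0.0168 -53.7905 -26.8817] 11.6833 0.02468657885044264 [ 0.6427 -0.4049 -0.9994] [[-0.9874 -0.001  -0.1584]
 [ 0.1584 -0.0001 -0.9874]
 [ 0.001  -1.      0.0002]]
crN [[292.7264 257.6355]]
crS [[342.4221 257.4704]]
mN [[282.9292 116.295 ]]
mS [[348.3656 116.1107]]
eN [[ 270.6245 -263.3927]]
eS [[ 354.7668 -263.5137]]
```

View pics/w5z.png

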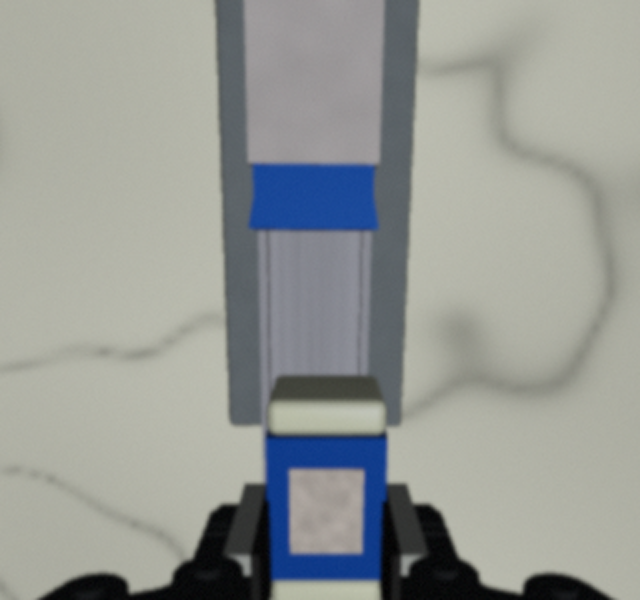

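Run:
```python
from h import *
np.set_printoptions(precision=4,suppress=True)
s=manip.get_state();f=manip.grab_frame("wrist")
R=s["orientation"];p=s["tool_pos"]
def T(zx,zy,z): return R.T@(onz(f,(160+zx/2-.25,zy/2-.25),z)-p)
for n,a,z in [("mouthL",(250,229),.078),("mouthR",(377,229),.078),("tubeL",(247,163),.073),("tubeR",(380,163),.073),("tubeL2",(245,3),.073),("tubeR2",(384,3),.073),
 ("railL",(268,300),.046),("railR",(363,300),.046),("railLo",(260,300),.046),("railRo",(370,300),.046),("baseL",(231,420),.002),("baseR",(400,420),.002),("baseL2",(217,3),.002),("baseR2",(420,3),.002),
 ("cartL",(270,402),.1480),("cartR",(386,402),.148),("cartL2",(268,570),.148),("cartR2",(380,570),.148)]: print(n,T(*a,z)*1000)
```

```text
mouthL [-21.0262  56.4163  66.7635]
mouthR [17.0256 56.4165 66.7704]
tubeL [-21.8716  61.417   85.7219]
tubeR [17.8819 61.4172 85.7294]
tubeL2 [-21.0089  61.4186 127.9021]
tubeR2 [ 17.9999  61.4189 127.9099]
railL [-18.9952  88.4153  41.6559]
railR [15.0432 88.4155 41.6618]
railLo [-21.8616  88.4153  41.6554]
railRo [17.5513 88.4155 41.6622]
baseL [-40.8549 132.4129 -17.4456]
baseR [ 35.1216 132.4133 -17.4333]
baseL2 [-39.4303 132.4193 147.9411]
baseR2 [ 37.3216 132.4197 147.9559]
cartL [-10.0431 -13.585   32.9587]
cartR [ 14.2684 -13.5848  32.9627]
cartL2 [-11.4351 -13.5865  -6.6615]
cartR2 [ 13.9501 -13.5864  -6.6576]
```

drive_tool(
  steps=[
    [255, -2.7, 15, 0, 0, 0, 0],
    [255, 0, 20, 0, 0, 0, 0],
    [255, 0, 15, 0, 0, 0, 0],
    [255, 0, 0, 0, 0, 0, 0],
  ],
)

```text
t: 12.12
tool_pos: [0.5585, -0.0234, 0.082]
orientation: [[-0.987, -0.004, -0.158], [0.158, -0.0, -0.987], [0.003, -1.0, 0.001]]
force: [-0.5, 0.1, -1.0]
gripper_width: 0.0242
```

Run:
```python
from h import *
np.set_printoptions(precision=4,suppress=True)
f=manip.grab_frame("wrist"); 
im=f["color"][0:300,160:480,::-1]
cv2.imwrite("pics/w6z.png",cv2.resize(im,None,fx=2,fy=2,interpolation=cv2.INTER_CUBIC))
s=manip.get_state();print(s["tool_pos"],s["t"],s["force"])
```

```text
[ 0.5594 -0.0234  0.0835] 12.1667 [0.2512 0.491  0.0414]
```

View pics/w6z.png

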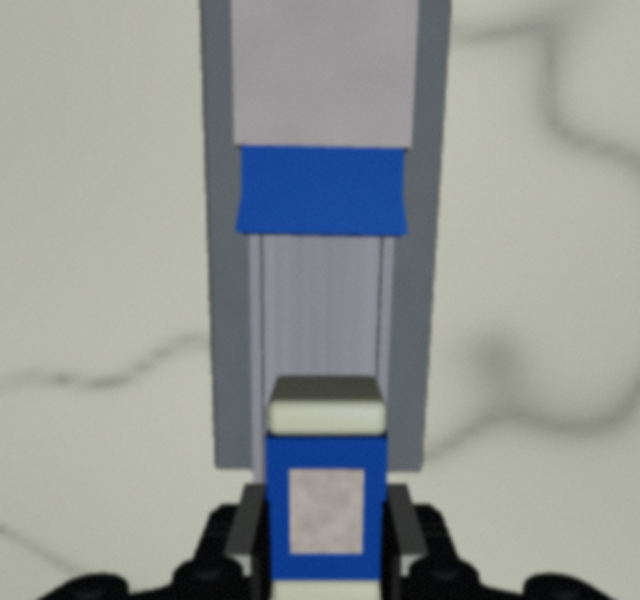

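drive_tool(
  steps=[
    [255, -1.2, 10, 0, 0, 0, 0],
    [255, 0, 10, 0, 0, 0, 0],
    [255, 0, 6, 0, 0, 0, 0],
    [255, 0, 0, 0, 0, 0, 0],
  ],
)

```text
t: 12.5
tool_pos: [0.5604, -0.0236, 0.0567]
orientation: [[-0.987, -0.002, -0.16], [0.16, -0.0, -0.987], [0.002, -1.0, 0.001]]
force: [-0.7, -0.8, -1.7]
gripper_width: 0.0249
```

Run:
```python
from h import *
np.set_printoptions(precision=4,suppress=True)
f=manip.grab_frame("wrist"); 
im=f["color"][0:300,160:480,::-1]
cv2.imwrite("pics/w7z.png",cv2.resize(im,None,fx=2,fy=2,interpolation=cv2.INTER_CUBIC))
s=manip.get_state();print(s["tool_pos"],s["t"],s["force"])
```

```text
[ 0.5608 -0.0235  0.0574] 12.55 [ 0.346   0.1444 -1.2452]
```

View pics/w7z.png

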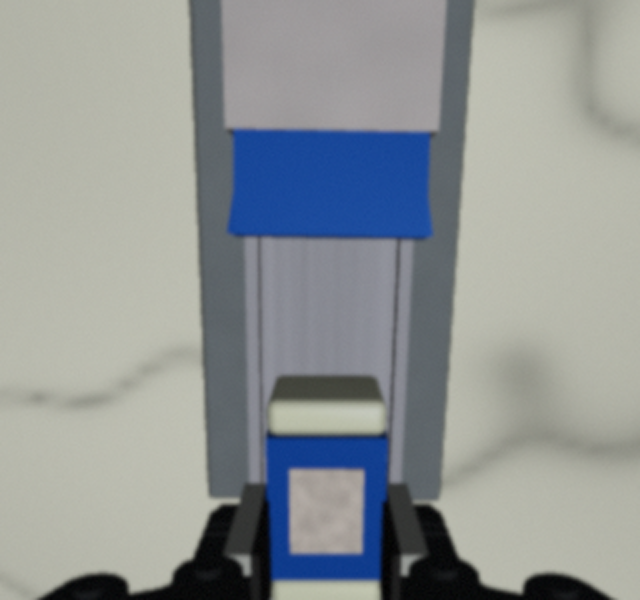

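drive_tool(
  steps=[
    [255, 0.5, 3, 0, 0, 0, 0],
    [255, 0, 2, 0, 0, 0, 0],
    [255, 0, 0, 0, 0, 0, 0],
  ],
)

```text
t: 12.8
tool_pos: [0.5606, -0.0233, 0.0529]
orientation: [[-0.987, -0.0, -0.16], [0.16, 0.0, -0.987], [0.0, -1.0, 0.0]]
force: [-0.1, -0.5, -1.4]
gripper_width: 0.0245
```

drive_tool(
  steps=[
    [255, 0, 0, 10, 0, 0, 0],
    [255, 0, 0, 10, 0, 0, 0],
    [255, 0, 0, 8, 0, 0, 0],
    [255, 0, 0, 5, 0, 0, 0],
    [255, 0, 0, 4, 0, 0, 0],
    [255, 0, 0, 4, 0, 0, 0],
    [255, 0, 0, 0, 0, 0, 0],
  ],
)

```text
t: 13.38
tool_pos: [0.554, -0.0645, 0.0531]
orientation: [[-0.987, -0.0, -0.161], [0.161, -0.0, -0.987], [0.0, -1.0, 0.0]]
force: [-0.5, -0.2, -0.5]
gripper_width: 0.0247
```

Run:
```python
from h import *
np.set_printoptions(precision=4,suppress=True)
f=manip.grab_frame("wrist"); 
im=f["color"][0:300,160:480,::-1]
cv2.imwrite("pics/w8z.png",cv2.resize(im,None,fx=2,fy=2,interpolation=cv2.INTER_CUBIC))
s=manip.get_state();print(s["tool_pos"],s["t"],s["force"])
```

```text
[ 0.5541 -0.0642  0.0531] 13.4333 [ 0.3413 -0.074  -0.4078]
```

View pics/w8z.png

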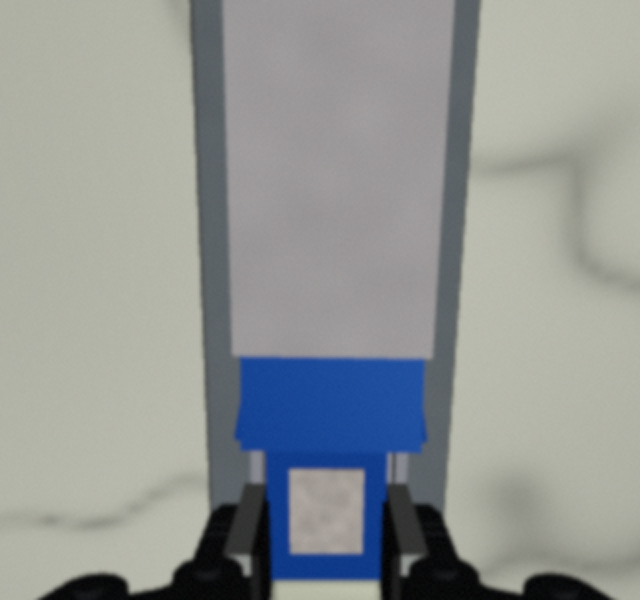

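drive_tool(
  steps=[
    [110, 0, 0, 0, 0, 0, 0],
    [110, 0, 0, 0, 0, 0, 0],
    [110, 0, 0, 0, 0, 0, 0],
    [110, 0, -15, 0, 0, 0, 0],
    [110, 0, -20, 0, 0, 0, 0],
    [255, 0, 0, -18, 0, 0, 0],
    [255, 0, 0, -18, 0, 0, 0],
    [255, 0, 0, 0, 0, 0, 0],
    [255, 0, 0, 0, 0, 0, 0],
    [255, 0, 16, 0, 0, 0, 0],
    [255, 0, 16, 0, 0, 0, 0],
    [255, 0, 0, 0, 0, 0, 0],
  ],
)

```text
t: 14.43
tool_pos: [0.5577, -0.0289, 0.0533]
orientation: [[-0.987, -0.005, -0.161], [0.161, -0.001, -0.987], [0.004, -1.0, 0.001]]
force: [-1.1, -0.5, -0.3]
gripper_width: 0.0001
```

Run:
```python
from h import *
np.set_printoptions(precision=4,suppress=True)
f=manip.grab_frame("wrist"); 
im=f["color"][0:300,160:480,::-1]
cv2.imwrite("pics/w9z.png",cv2.resize(im,None,fx=2,fy=2,interpolation=cv2.INTER_CUBIC))
s=manip.get_state();print(s["tool_pos"],s["t"],s["force"])
```

```text
[ 0.5584 -0.0289  0.0546] 14.4833 [ 0.0229 -0.4533  0.9943]
```

View pics/w9z.png

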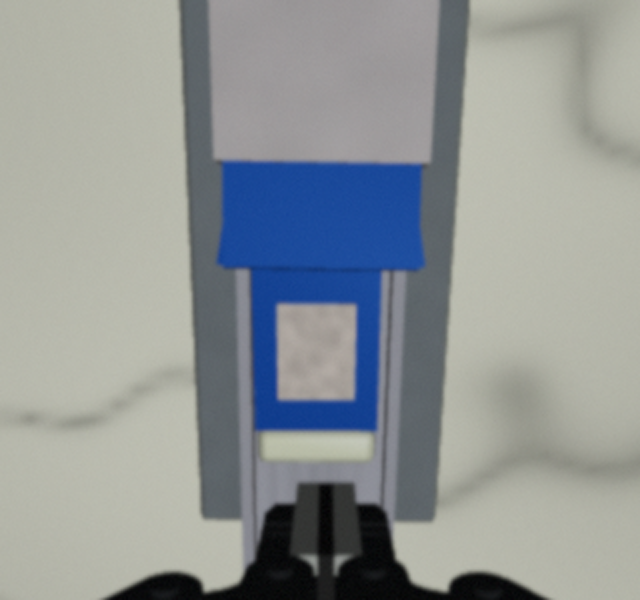

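drive_tool(
  steps=[
    [255, -1.3, 2, 3, 0, 0, 0],
    [255, 0, 0, 6, 0, 0, 0],
    [255, 0, 0, 8, 0, 0, 0],
    [255, 0, 0, 8, 0, 0, 0],
    [255, 0, 0, 8, 0, 0, 0],
    [255, 0, 0, 7, 0, 0, 0],
    [255, 0, 0, 0, 0, 0, 0],
  ],
)

```text
t: 15.07
tool_pos: [0.5544, -0.0694, 0.0543]
orientation: [[-0.987, 0.0, -0.162], [0.162, -0.0, -0.987], [-0.0, -1.0, 0.0]]
force: [-0.3, 0.4, -0.3]
gripper_width: 0.0003
```

Run:
```python
from h import *
np.set_printoptions(precision=4,suppress=True)
f=manip.grab_frame("wrist"); 
im=f["color"][0:300,160:480,::-1]
cv2.imwrite("pics/w10z.png",cv2.resize(im,None,fx=2,fy=2,interpolation=cv2.INTER_CUBIC))
s=manip.get_state();print(s["tool_pos"],s["t"],s["force"])
```

```text
[ 0.5545 -0.0689  0.0542] 15.1167 [-0.025  -0.6139 -0.0271]
```

View pics/w10z.png

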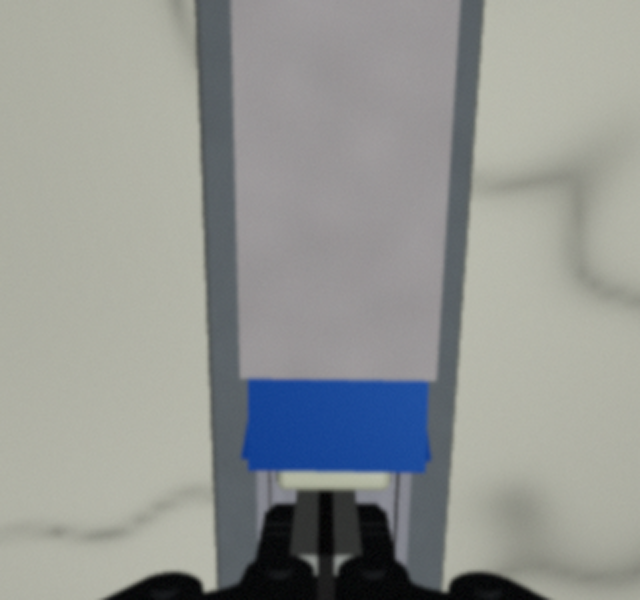

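drive_tool(
  steps=[
    [255, 0, -5, -5, 0, 0, 0],
    [255, 0, -35, 0, 0, 0, 0],
    [255, 0, -35, 0, 0, 0, 0],
    [255, 0, -35, 0, 0, 0, 0],
    [255, 0, -25, 0, 0, 0, 0],
    [255, 15, 0, -33.8, 0, 0, 0],
    [255, 15, 0, -33.8, 0, 0, 0],
    [255, 15, 0, -33.8, 0, 0, 0],
    [255, 15, 0, -33.8, 0, 0, 0],
    [110, 15, 0, -33.8, 0, 0, 0],
    [110, 15, 0, -33.8, 0, 0, 0],
    [110, 15, 0, -33.8, 0, 0, 0],
    [110, 15, 0, -33.8, 0, 0, 0],
    [110, 15, 0, -33.8, 0, 0, 0],
    [110, 0, 0, 0, 0, -0.117, 0],
    [110, 0, 0, 0, 0, -0.117, 0],
    [110, 0, 0, 0, 0, -0.117, 0],
    [110, 0, 0, 0, 0, -0.117, 0],
    [110, 0, 0, 0, 0, -0.117, 0],
    [110, 0, 0, 0, 0, -0.117, 0],
  ],
)

```text
t: 16.78
tool_pos: [0.4707, 0.2595, 0.1894]
orientation: [[-0.854, 0.0, 0.521], [-0.521, 0.0, -0.854], [-0.0, -1.0, 0.0]]
force: [-0.5, -1.2, -0.2]
gripper_width: 0.0487
```

drive_tool(
  steps=[
    [110, 0, 0, 0, 0, -0.117, 0],
    [110, 0, 0, 0, 0, -0.117, 0],
    [110, 0, 0, 0, 0, -0.117, 0],
    [110, 0, 0, 0, 0, -0.117, 0],
    [110, 0, 0, 0, 0, -0.117, 0],
    [110, 0, 0, 0, 0, -0.117, 0],
    [110, 0, 0, 0, 0, -0.117, 0],
    [110, 0, 0, 0, 0, -0.117, 0],
    [110, 0, 0, 0, 0, -0.114, 0],
    [110, 0, 0, 0, 0, 0, 0],
  ],
)

```text
t: 17.62
tool_pos: [0.4708, 0.2594, 0.1894]
orientation: [[0.026, 0.0, 1.0], [-1.0, 0.0, 0.026], [-0.0, -1.0, 0.0]]
force: [0.4, -0.2, -0.3]
gripper_width: 0.0488
```

Run:
```python
from h import *
np.set_printoptions(precision=4,suppress=True)
f=manip.grab_frame("wrist"); cv2.imwrite("pics/w11.png",f["color"][:,:,::-1])
s=manip.get_state();print(s["tool_pos"],s["orientation"],s["t"],s["gripper_width"])
R=s["orientation"];print("delta tool mm",1000*R.T@(np.array([.4713,.2572,.0845])-s["tool_pos"]))
```

```text
[0.4708 0.2594 0.1894] [[ 0.019   0.0002  0.9998]
 [-0.9998  0.0002  0.019 ]
 [-0.0002 -1.      0.0002]] 17.6667 0.048427822064605004
delta tool mm [  2.2107 104.8575   0.3891]
```

View pics/w11.png

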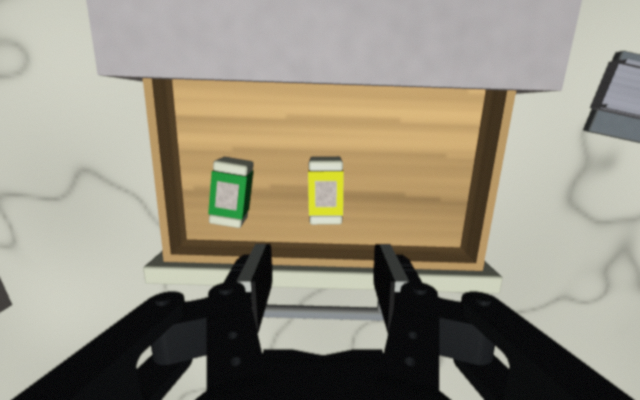

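drive_tool(
  steps=[
    [110, 2.2, 30, 0.4, 0, 0, 0],
    [110, 0, 35, 0, 0, 0, 0],
    [110, 0, 25, 0, 0, 0, 0],
    [110, 0, 15, 0, 0, 0, 0],
    [110, 0, 0, 0, 0, 0, 0],
    [255, 0, 0, 0, 0, 0, 0],
    [255, 0, 0, 0, 0, 0, 0],
    [255, 0, 0, 0, 0, 0, 0],
    [255, 0, 0, 0, 0, 0, 0],
  ],
)

```text
t: 18.42
tool_pos: [0.4722, 0.2575, 0.0855]
orientation: [[0.02, 0.002, 1.0], [-1.0, 0.002, 0.02], [-0.002, -1.0, 0.002]]
force: [-0.0, 0.1, 3.8]
gripper_width: 0.0242
```

Run:
```python
from h import *
np.set_printoptions(precision=4,suppress=True)
f=manip.grab_frame("wrist"); cv2.imwrite("pics/w12.png",f["color"][:,:,::-1])
s=manip.get_state();print(s["tool_pos"],s["orientation"],s["t"],s["gripper_width"])
R=s["orientation"]; print("delta tool mm",1000*R.T@(np.array([.5606,-.0233,.0529])-s["tool_pos"]))
```

```text
[0.4722 0.2575 0.0855] [[ 0.02    0.0019  0.9998]
 [-0.9998  0.002   0.02  ]
 [-0.0019 -1.      0.0019]] 18.4667 0.024742787413194894
delta tool mm [282.5668  32.1818  82.7043]
```

View pics/w12.png

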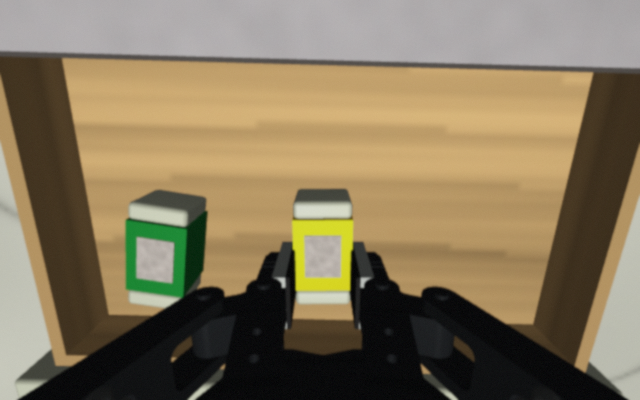

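drive_tool(
  steps=[
    [255, 0, -15, 0, 0, 0, 0],
    [255, 0, -35, 0, 0, 0, 0],
    [255, 0, -35, 0, 0, 0, 0],
    [255, 0, -25, 0, 0, 0, 0],
    [255, 35.3, 0, 10.3, 0, 0, 0],
    [255, 35.3, 0, 10.3, 0, 0, 0],
    [255, 35.3, 0, 10.3, 0, 0, 0],
    [255, 35.3, 0, 10.3, 0, 0, 0],
    [255, 35.3, 0, 10.3, 0, 0, 0],
    [255, 35.3, 0, 10.3, 0, 0, 0],
    [255, 35.3, 0, 10.3, 0, 0, 0],
    [255, 35.3, 0, 10.3, 0, 0, 0],
    [255, 0, 0, 0, 0, 0.117, 0],
    [255, 0, 0, 0, 0, 0.117, 0],
    [255, 0, 0, 0, 0, 0.117, 0],
    [255, 0, 0, 0, 0, 0.117, 0],
    [255, 0, 0, 0, 0, 0.117, 0],
    [255, 0, 0, 0, 0, 0.117, 0],
    [255, 0, 0, 0, 0, 0.117, 0],
    [255, 0, 0, 0, 0, 0.117, 0],
  ],
)

```text
t: 20.13
tool_pos: [0.5596, -0.024, 0.1946]
orientation: [[-0.797, 0.001, 0.604], [-0.604, 0.0, -0.797], [-0.001, -1.0, 0.0]]
force: [-0.1, 0.1, 0.3]
gripper_width: 0.0243
```

drive_tool(
  steps=[
    [255, 0, 0, 0, 0, 0.117, 0],
    [255, 0, 10, 0, 0, 0.117, 0],
    [255, 0, 15, 0, 0, 0.117, 0],
    [255, 0, 15, 0, 0, 0.117, 0],
    [255, 0, 15, 0, 0, 0.117, 0],
    [255, 0, 15, 0, 0, 0.117, 0],
    [255, 0, 15, 0, 0, 0.113, 0],
    [255, 0, 15, 0, 0, 0, 0],
    [255, 0, 5, 0, 0, 0, 0],
    [255, 0, 0, 0, 0, 0, 0],
  ],
)

```text
t: 20.97
tool_pos: [0.5589, -0.0241, 0.0882]
orientation: [[-0.987, -0.002, -0.159], [0.159, -0.0, -0.987], [0.002, -1.0, 0.001]]
force: [-0.0, -0.8, -0.1]
gripper_width: 0.0243
```

Run:
```python
from h import *
np.set_printoptions(precision=4,suppress=True)
f=manip.grab_frame("wrist"); 
im=f["color"][0:300,160:480,::-1]
cv2.imwrite("pics/w13z.png",cv2.resize(im,None,fx=2,fy=2,interpolation=cv2.INTER_CUBIC))
s=manip.get_state();print(s["tool_pos"],s["orientation"],s["t"],s["force"])
R=s["orientation"]; print("delta tool mm",1000*R.T@(np.array([.5606,-.0233,.0535])-s["tool_pos"]))
```

```text
[ 0.5596 -0.024   0.0892] [[-0.9874 -0.0005 -0.1585]
 [ 0.1585 -0.0003 -0.9874]
 [ 0.0004 -1.      0.0003]] 21.0167 [-0.5366 -0.5391 -0.7375]
delta tool mm [-0.9078 35.6924 -0.8919]
```

View pics/w13z.png

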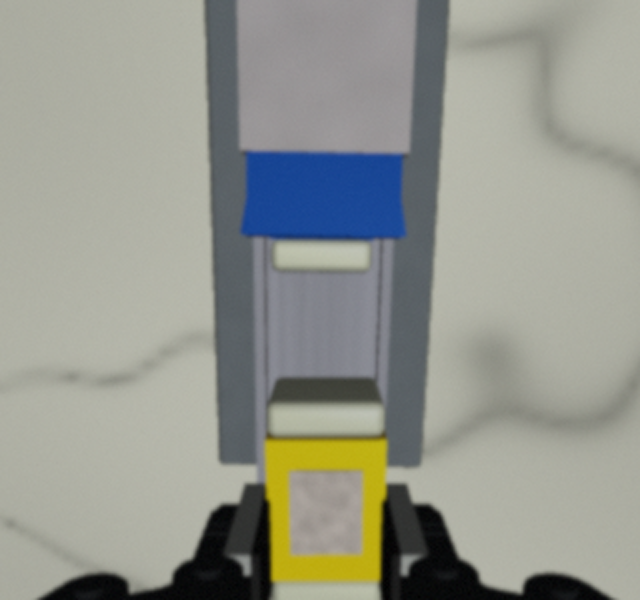

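drive_tool(
  steps=[
    [255, -0.8, 12, -1, 0, 0, 0],
    [255, 0, 12, 0, 0, 0, 0],
    [255, 0, 8, 0, 0, 0, 0],
    [255, 0, 3.5, 0, 0, 0, 0],
    [255, 0, 0, 0, 0, 0, 0],
  ],
)

```text
t: 21.43
tool_pos: [0.5605, -0.0232, 0.0534]
orientation: [[-0.987, -0.0, -0.159], [0.159, -0.0, -0.987], [0.0, -1.0, 0.0]]
force: [0.1, -0.4, -0.6]
gripper_width: 0.0244
```

Run:
```python
from h import *
np.set_printoptions(precision=4,suppress=True)
f=manip.grab_frame("wrist"); 
im=f["color"][0:300,160:480,::-1]
cv2.imwrite("pics/w14z.png",cv2.resize(im,None,fx=2,fy=2,interpolation=cv2.INTER_CUBIC))
s=manip.get_state();print(s["tool_pos"],s["t"],s["force"])
```

```text
[ 0.5608 -0.0231  0.0539] 21.4833 [ 0.4576  0.1748 -0.1185]
```

View pics/w14z.png

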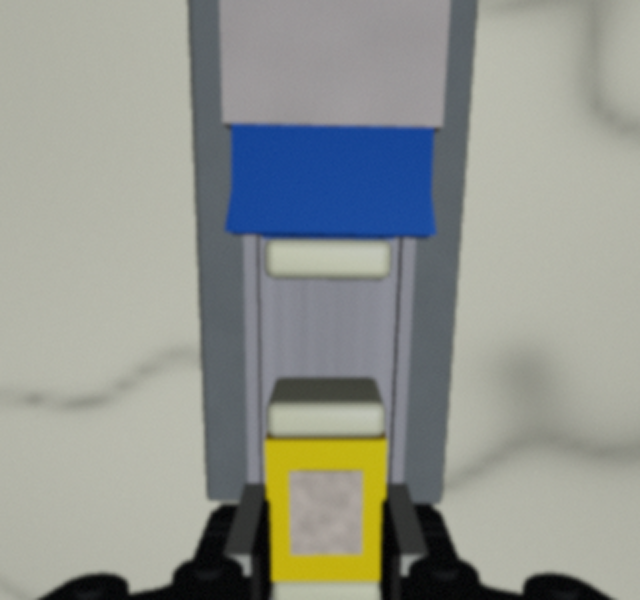

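Yellow sits in line between the rails, blue's tail just ahead. Feed forward.

drive_tool(
  steps=[
    [255, 0, 0, 10, 0, 0, 0],
    [255, 0, 0, 8, 0, 0, 0],
    [255, 0, 0, 6, 0, 0, 0],
    [255, 0, 0, 5, 0, 0, 0],
    [255, 0, 0, 5, 0, 0, 0],
    [255, 0, 0, 5, 0, 0, 0],
    [255, 0, 0, 3, 0, 0, 0],
    [255, 0, 0, 0, 0, 0, 0],
  ],
)

```text
t: 22.15
tool_pos: [0.5537, -0.0652, 0.0535]
orientation: [[-0.987, -0.0, -0.16], [0.16, -0.0, -0.987], [0.0, -1.0, 0.0]]
force: [0.4, 0.4, 0.3]
gripper_width: 0.0245
```

drive_tool(
  steps=[
    [110, 0, 0, 0, 0, 0, 0],
    [110, 0, 0, 0, 0, 0, 0],
    [110, 0, 0, 0, 0, 0, 0],
    [110, 0, -15, 0, 0, 0, 0],
    [110, 0, -20, 0, 0, 0, 0],
    [255, 0, 0, -18, 0, 0, 0],
    [255, 0, 0, -18, 0, 0, 0],
    [255, 0, 0, 0, 0, 0, 0],
    [255, 0, 0, 0, 0, 0, 0],
    [255, 0, 18, 0, 0, 0, 0],
    [255, 0, 16, 0, 0, 0, 0],
    [255, 0, 0, 0, 0, 0, 0],
  ],
)

```text
t: 23.15
tool_pos: [0.5573, -0.0297, 0.0517]
orientation: [[-0.987, -0.005, -0.16], [0.16, -0.001, -0.987], [0.005, -1.0, 0.002]]
force: [-0.4, -0.5, -0.5]
gripper_width: 0.0
```

Run:
```python
from h import *
np.set_printoptions(precision=4,suppress=True)
f=manip.grab_frame("wrist"); 
im=f["color"][0:300,160:480,::-1]
cv2.imwrite("pics/w15z.png",cv2.resize(im,None,fx=2,fy=2,interpolation=cv2.INTER_CUBIC))
s=manip.get_state();print(s["tool_pos"],s["t"],s["force"])
```

```text
[ 0.5581 -0.0297  0.0531] 23.2 [0.0923 0.6696 0.7173]
```

View pics/w15z.png

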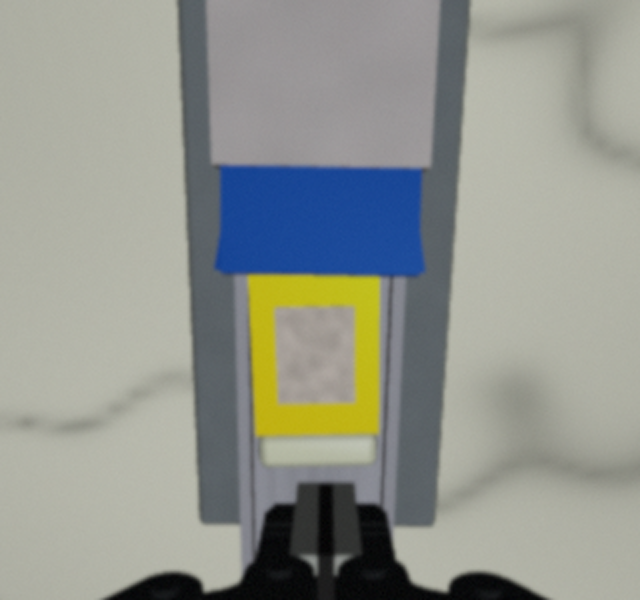

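Push yellow in (shift slightly left to centre).

drive_tool(
  steps=[
    [255, -1.3, 0, 3, 0, 0, 0],
    [255, 0, 0, 6, 0, 0, 0],
    [255, 0, 0, 8, 0, 0, 0],
    [255, 0, 0, 8, 0, 0, 0],
    [255, 0, 0, 8, 0, 0, 0],
    [255, 0, 0, 7, 0, 0, 0],
    [255, 0, 0, 0, 0, 0, 0],
  ],
)

```text
t: 23.78
tool_pos: [0.5541, -0.0702, 0.0547]
orientation: [[-0.987, -0.0, -0.161], [0.161, -0.0, -0.987], [0.0, -1.0, 0.0]]
force: [-0.1, -1.0, -0.5]
gripper_width: 0.0002
```

Run:
```python
from h import *
np.set_printoptions(precision=4,suppress=True)
f=manip.grab_frame("wrist"); 
im=f["color"][100:300,160:480,::-1]
cv2.imwrite("pics/w16z.png",cv2.resize(im,None,fx=2,fy=2,interpolation=cv2.INTER_CUBIC))
s=manip.get_state();print(s["tool_pos"],s["t"],s["force"],s["orientation"])
```

```text
[ 0.5542 -0.0697  0.0546] 23.8333 [ 0.6581  0.3896 -0.1581] [[-0.987  -0.0002 -0.1606]
 [ 0.1606 -0.0001 -0.987 ]
 [ 0.0002 -1.      0.0001]]
```

View pics/w16z.png

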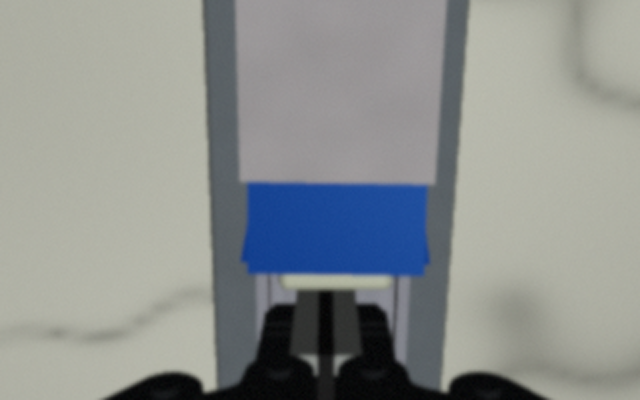

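drive_tool(
  steps=[
    [255, 0, -5, -5, 0, 0, 0],
    [255, 0, -35, 0, 0, 0, 0],
    [255, 0, -35, 0, 0, 0, 0],
    [255, 0, -35, 0, 0, 0, 0],
    [255, 0, -25, 0, 0, 0, 0],
    [255, 13.6, 0, -34.4, 0, 0, 0],
    [255, 13.6, 0, -34.4, 0, 0, 0],
    [255, 13.6, 0, -34.4, 0, 0, 0],
    [255, 13.6, 0, -34.4, 0, 0, 0],
    [255, 13.6, 0, -34.4, 0, 0, 0],
    [136, 13.6, 0, -34.4, 0, 0, 0],
    [136, 13.6, 0, -34.4, 0, 0, 0],
    [136, 13.6, 0, -34.4, 0, 0, 0],
    [136, 13.6, 0, -34.4, 0, 0, 0],
    [136, 13.6, 0, -34.4, 0, 0, 0],
    [136, 13.6, 0, -34.4, 0, 0, 0],
    [136, 0, 0, 0, 0, -0.1133, 0],
    [136, 0, 0, 0, 0, -0.1133, 0],
    [136, 0, 0, 0, 0, -0.1133, 0],
    [136, 0, 0, 0, 0, -0.1133, 0],
  ],
)

```text
t: 25.5
tool_pos: [0.4672, 0.3345, 0.1897]
orientation: [[-0.955, -0.0, 0.296], [-0.296, -0.0, -0.955], [0.0, -1.0, 0.0]]
force: [0.5, -0.4, -0.2]
gripper_width: 0.04
```

drive_tool(
  steps=[
    [136, 0, 0, 0, 0, -0.1133, 0],
    [136, 0, 0, 0, 0, -0.1133, 0],
    [136, 0, 0, 0, 0, -0.1133, 0],
    [136, 0, 0, 0, 0, -0.1133, 0],
    [136, 0, 0, 0, 0, -0.1133, 0],
    [136, 0, 0, 0, 0, -0.1133, 0],
    [136, 0, 0, 0, 0, -0.1133, 0],
    [136, 0, 0, 0, 0, -0.1133, 0],
    [136, 0, 0, 0, 0, -0.1133, 0],
    [136, 0, 0, 0, 0, -0.1133, 0],
    [136, 0, 0, 0, 0, 0, 0],
  ],
)

```text
t: 26.42
tool_pos: [0.4675, 0.334, 0.1898]
orientation: [[-0.138, 0.0, 0.99], [-0.99, -0.0, -0.138], [0.0, -1.0, 0.0]]
force: [0.4, -0.2, 0.6]
gripper_width: 0.0399
```

Run:
```python
from h import *
np.set_printoptions(precision=4,suppress=True)
f=manip.grab_frame("wrist"); cv2.imwrite("pics/w17.png",f["color"][:,:,::-1])
s=manip.get_state();print(s["tool_pos"],s["orientation"],s["t"],s["gripper_width"])
R=s["orientation"];print("delta tool mm",1000*R.T@(np.array([.4684,.3321,.0845])-s["tool_pos"]))
```

```text
[0.4676 0.334  0.1898] [[-0.1453  0.      0.9894]
 [-0.9894 -0.     -0.1453]
 [ 0.     -1.      0.    ]] 26.4667 0.040090666062059334
delta tool mm [  1.735  105.2602   1.0978]
```

View pics/w17.png

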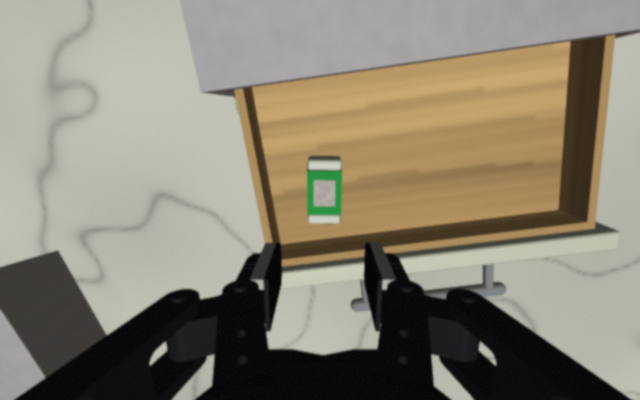

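drive_tool(
  steps=[
    [136, 1.7, 30, 1, 0, 0, 0],
    [136, 0, 35, 0, 0, 0, 0],
    [136, 0, 25, 0, 0, 0, 0],
    [136, 0, 15, 0, 0, 0, 0],
    [136, 0, 0, 0, 0, 0, 0],
    [255, 0, 0, 0, 0, 0, 0],
    [255, 0, 0, 0, 0, 0, 0],
    [255, 0, 0, 0, 0, 0, 0],
    [255, 0, 0, 0, 0, 0, 0],
  ],
)

```text
t: 27.22
tool_pos: [0.4691, 0.3325, 0.0859]
orientation: [[-0.145, 0.001, 0.989], [-0.989, 0.002, -0.145], [-0.002, -1.0, 0.001]]
force: [-1.0, 1.3, -0.6]
gripper_width: 0.0242
```

Run:
```python
from h import *
np.set_printoptions(precision=4,suppress=True)
f=manip.grab_frame("wrist"); cv2.imwrite("pics/w18.png",f["color"][:,:,::-1])
s=manip.get_state();print(s["tool_pos"],s["orientation"],s["t"],s["gripper_width"])
R=s["orientation"]; print("delta tool mm",1000*R.T@(np.array([.5608,-.0232,.0535])-s["tool_pos"]))
z=R[:,2]; print(np.degrees(np.arctan2(z[1],z[0])))
```

```text
[0.469  0.3323 0.0857] [[-0.1444  0.0012  0.9895]
 [-0.9895  0.0016 -0.1444]
 [-0.0017 -1.      0.0009]] 27.2667 0.024432617198705025
delta tool mm [338.5763  31.7613 142.1629]
-8.304594064512784
```

View pics/w18.png

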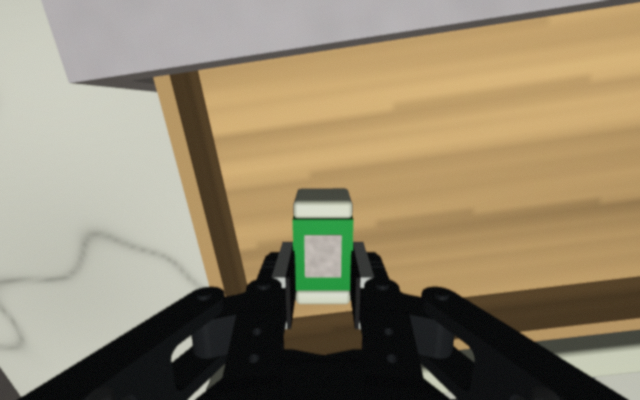

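drive_tool(
  steps=[
    [255, 0, -15, 0, 0, 0, 0],
    [255, 0, -35, 0, 0, 0, 0],
    [255, 0, -35, 0, 0, 0, 0],
    [255, 0, -25, 0, 0, 0, 0],
    [255, 33.9, 0, 14.2, 0, 0, 0],
    [255, 33.9, 0, 14.2, 0, 0, 0],
    [255, 33.9, 0, 14.2, 0, 0, 0],
    [255, 33.9, 0, 14.2, 0, 0, 0],
    [255, 33.9, 0, 14.2, 0, 0, 0],
    [255, 33.9, 0, 14.2, 0, 0, 0],
    [255, 33.9, 0, 14.2, 0, 0, 0],
    [255, 33.9, 0, 14.2, 0, 0, 0],
    [255, 33.9, 0, 14.2, 0, 0, 0],
    [255, 33.9, 0, 14.2, 0, 0, 0],
    [255, 0, 0, 0, 0, 0.1133, 0],
    [255, 0, 0, 0, 0, 0.1133, 0],
    [255, 0, 0, 0, 0, 0.1133, 0],
    [255, 0, 0, 0, 0, 0.1133, 0],
    [255, 0, 0, 0, 0, 0.1133, 0],
    [255, 0, 0, 0, 0, 0.1133, 0],
  ],
)

```text
t: 28.93
tool_pos: [0.5604, -0.0243, 0.1952]
orientation: [[-0.738, 0.001, 0.674], [-0.674, 0.0, -0.738], [-0.001, -1.0, 0.0]]
force: [-0.2, 0.4, -0.4]
gripper_width: 0.0244
```

drive_tool(
  steps=[
    [255, 0, 0, 0, 0, 0.1133, 0],
    [255, 0, 0, 0, 0, 0.1133, 0],
    [255, 0, 10, 0, 0, 0.1133, 0],
    [255, 0, 15, 0, 0, 0.1133, 0],
    [255, 0, 15, 0, 0, 0.1133, 0],
    [255, 0, 15, 0, 0, 0.1133, 0],
    [255, 0, 15, 0, 0, 0.1133, 0],
    [255, 0, 15, 0, 0, 0.1133, 0],
    [255, 0, 15, 0, 0, 0, 0],
    [255, 0, 5, 0, 0, 0, 0],
    [255, 0, 0, 0, 0, 0, 0],
  ],
)

```text
t: 29.85
tool_pos: [0.5596, -0.0243, 0.0888]
orientation: [[-0.987, -0.002, -0.159], [0.159, -0.0, -0.987], [0.002, -1.0, 0.001]]
force: [0.2, -0.1, -0.5]
gripper_width: 0.0245
```

Run:
```python
from h import *
np.set_printoptions(precision=4,suppress=True)
f=manip.grab_frame("wrist"); 
im=f["color"][0:300,160:480,::-1]
cv2.imwrite("pics/w19z.png",cv2.resize(im,None,fx=2,fy=2,interpolation=cv2.INTER_CUBIC))
s=manip.get_state();print(s["tool_pos"],s["orientation"],s["t"],s["force"])
R=s["orientation"]; print("delta tool mm",1000*R.T@(np.array([.5606,-.0233,.0535])-s["tool_pos"]))
```

```text
[ 0.5604 -0.0242  0.0898] [[-0.9874 -0.0003 -0.1585]
 [ 0.1585 -0.0003 -0.9874]
 [ 0.0003 -1.      0.0003]] 29.9 [ 0.8523  0.463  -0.4738]
delta tool mm [-0.0994 36.255  -0.9427]
```

View pics/w19z.png

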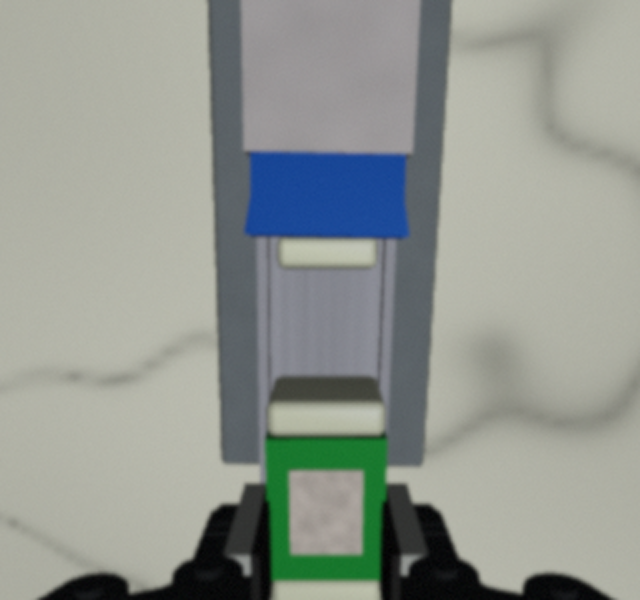

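drive_tool(
  steps=[
    [255, 0, 12, -1, 0, 0, 0],
    [255, 0, 12, 0, 0, 0, 0],
    [255, 0, 8, 0, 0, 0, 0],
    [255, 0, 4, 0, 0, 0, 0],
    [255, 0, 0, 0, 0, 0, 0],
  ],
)

```text
t: 30.32
tool_pos: [0.5604, -0.0232, 0.0534]
orientation: [[-0.987, -0.0, -0.159], [0.159, -0.0, -0.987], [0.0, -1.0, 0.0]]
force: [0.3, -0.6, -1.1]
gripper_width: 0.0241
```

drive_tool(
  steps=[
    [255, 0, 0, 10, 0, 0, 0],
    [255, 0, 0, 8, 0, 0, 0],
    [255, 0, 0, 6, 0, 0, 0],
    [255, 0, 0, 5, 0, 0, 0],
    [255, 0, 0, 5, 0, 0, 0],
    [255, 0, 0, 5, 0, 0, 0],
    [255, 0, 0, 3, 0, 0, 0],
    [255, 0, 0, 0, 0, 0, 0],
  ],
)

```text
t: 30.98
tool_pos: [0.5536, -0.0653, 0.0536]
orientation: [[-0.987, -0.0, -0.16], [0.16, -0.0, -0.987], [0.0, -1.0, 0.0]]
force: [-0.1, -0.6, -1.2]
gripper_width: 0.0243
```

drive_tool(
  steps=[
    [110, 0, 0, 0, 0, 0, 0],
    [110, 0, 0, 0, 0, 0, 0],
    [110, 0, 0, 0, 0, 0, 0],
    [110, 0, -15, 0, 0, 0, 0],
    [110, 0, -20, 0, 0, 0, 0],
    [255, 0, 0, -18, 0, 0, 0],
    [255, 0, 0, -18, 0, 0, 0],
    [255, 0, 0, 0, 0, 0, 0],
    [255, 0, 0, 0, 0, 0, 0],
    [255, 0, 18, 0, 0, 0, 0],
    [255, -1, 15, 0, 0, 0, 0],
    [255, 0, 0, 0, 0, 0, 0],
  ],
)

```text
t: 31.98
tool_pos: [0.5584, -0.03, 0.0528]
orientation: [[-0.987, -0.005, -0.16], [0.16, -0.001, -0.987], [0.005, -1.0, 0.002]]
force: [-1.5, -0.1, -0.0]
gripper_width: -0.0002
```

Run:
```python
from h import *
np.set_printoptions(precision=4,suppress=True)
f=manip.grab_frame("wrist"); 
im=f["color"][0:300,160:480,::-1]
cv2.imwrite("pics/w20z.png",cv2.resize(im,None,fx=2,fy=2,interpolation=cv2.INTER_CUBIC))
s=manip.get_state();print(s["tool_pos"],s["t"],s["force"])
f=manip.grab_frame("side");cv2.imwrite("pics/s20.png",cv2.resize(f["color"][180:320,310:470,::-1],None,fx=4,fy=4,interpolation=cv2.INTER_CUBIC))
```

```text
[ 0.5592 -0.0299  0.0541] 32.0333 [-0.0793  0.4608  0.0336]
```

View pics/w20z.png

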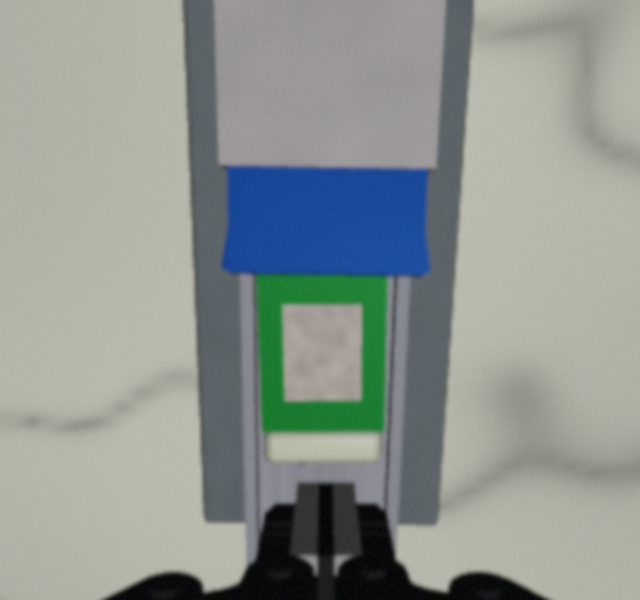

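View pics/s20.png

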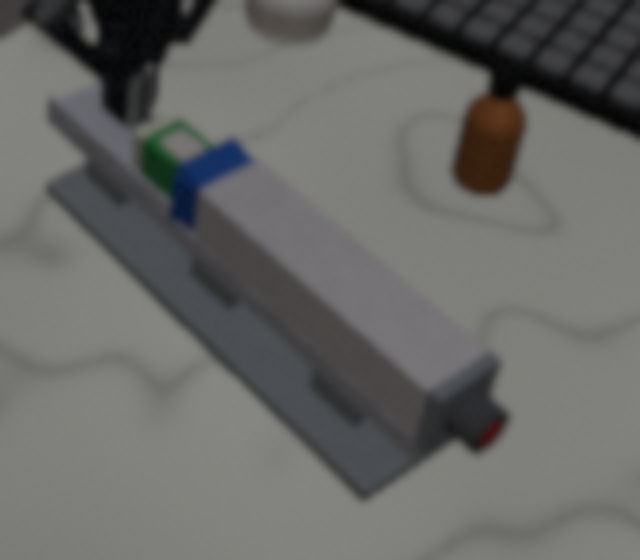

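drive_tool(
  steps=[
    [255, 0, 0, 4, 0, 0, 0],
    [255, 0, 0, 5, 0, 0, 0],
    [255, 0, 0, 5, 0, 0, 0],
    [255, 0, 0, 4, 0, 0, 0],
    [255, 0, 0, 2, 0, 0, 0],
    [255, 0, 0, 0, 0, 0, 0],
  ],
)

```text
t: 32.58
tool_pos: [0.5575, -0.0495, 0.056]
orientation: [[-0.987, 0.001, -0.16], [0.16, 0.0, -0.987], [-0.001, -1.0, -0.0]]
force: [0.6, -0.6, -0.5]
gripper_width: -0.0001
```

drive_tool(
  steps=[
    [255, 0, 0, 2, 0, 0, 0],
    [255, 0, 0, 2, 0, 0, 0],
    [255, 0, 0, 0, 0, 0, 0],
  ],
)

```text
t: 32.83
tool_pos: [0.5568, -0.0531, 0.0556]
orientation: [[-0.987, 0.0, -0.159], [0.159, -0.0, -0.987], [-0.0, -1.0, -0.0]]
force: [0.8, 1.1, 1.0]
gripper_width: 0.0001
```

drive_tool(
  steps=[
    [255, 0, 0, 2, 0, 0, 0],
    [255, 0, 0, 2, 0, 0, 0],
    [255, 0, 0, 0, 0, 0, 0],
  ],
)

```text
t: 33.08
tool_pos: [0.556, -0.0571, 0.0555]
orientation: [[-0.987, -0.0, -0.159], [0.159, -0.0, -0.987], [0.0, -1.0, 0.0]]
force: [-0.1, 0.8, 0.2]
gripper_width: -0.0001
```

drive_tool(
  steps=[
    [255, 0, 0, 1.5, 0, 0, 0],
    [255, 0, 0, 1.5, 0, 0, 0],
    [255, 0, 0, 0, 0, 0, 0],
  ],
)

```text
t: 33.33
tool_pos: [0.5555, -0.0601, 0.0555]
orientation: [[-0.987, -0.0, -0.159], [0.159, -0.0, -0.987], [0.0, -1.0, 0.0]]
force: [-0.5, 1.6, 1.3]
gripper_width: -0.0001
```

drive_tool(
  steps=[
    [255, 0, 0, 1.5, 0, 0, 0],
    [255, 0, 0, 1.5, 0, 0, 0],
    [255, 0, 0, 0, 0, 0, 0],
  ],
)

```text
t: 33.58
tool_pos: [0.5549, -0.0631, 0.0555]
orientation: [[-0.987, -0.0, -0.159], [0.159, -0.0, -0.987], [0.0, -1.0, 0.0]]
force: [0.8, 1.0, -0.3]
gripper_width: 0.0002
```

drive_tool(
  steps=[
    [255, 0, 0, 1, 0, 0, 0],
    [255, 0, 0, 1, 0, 0, 0],
    [255, 0, 0, 0, 0, 0, 0],
  ],
)

```text
t: 33.83
tool_pos: [0.5546, -0.065, 0.0554]
orientation: [[-0.987, -0.0, -0.159], [0.159, -0.0, -0.987], [0.0, -1.0, 0.0]]
force: [0.7, 0.2, 0.3]
gripper_width: -0.0001
```

```bash
cat > look.py <<'E'
from h import *
import sys
n=sys.argv[1]
f=manip.grab_frame("wrist"); g=manip.grab_frame("side")
a=cv2.resize(f["color"][170:300,240:400,::-1],None,fx=2.4,fy=2.4,interpolation=cv2.INTER_CUBIC)
b=cv2.resize(g["color"][260:310,390:450,::-1],(384,312),interpolation=cv2.INTER_CUBIC)
cv2.imwrite(f"pics/l{n}.png",np.hstack([a,b]))
E
python3 look.py 21
```

```text
(no output)
```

View pics/l21.png

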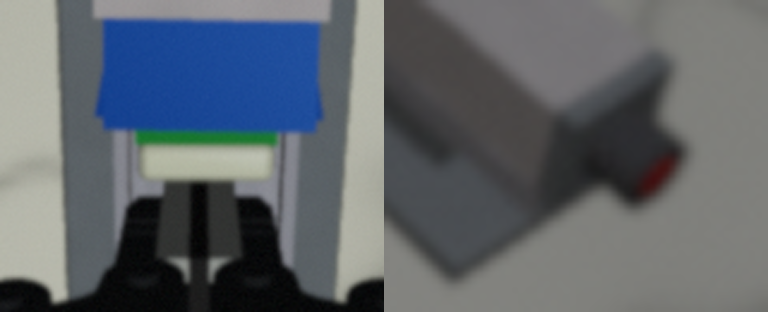

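drive_tool(
  steps=[
    [255, 0, 0, 1, 0, 0, 0],
    [255, 0, 0, 1, 0, 0, 0],
    [255, 0, 0, 0, 0, 0, 0],
  ],
)

```text
t: 34.18
tool_pos: [0.5543, -0.0669, 0.0554]
orientation: [[-0.987, -0.0, -0.159], [0.159, 0.0, -0.987], [0.0, -1.0, 0.0]]
force: [-0.0, 0.0, -1.7]
gripper_width: 0.0
```

drive_tool(
  steps=[
    [255, 0, 0, 1, 0, 0, 0],
    [255, 0, 0, 1, 0, 0, 0],
    [255, 0, 0, 0, 0, 0, 0],
  ],
)

```text
t: 34.43
tool_pos: [0.5545, -0.0677, 0.0555]
orientation: [[-0.987, 0.001, -0.159], [0.159, 0.001, -0.987], [-0.001, -1.0, -0.002]]
force: [0.1, 8.2, 0.5]
gripper_width: 0.0002
```

```bash
python3 look.py 22
```

```text
(no output)
```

View pics/l22.png

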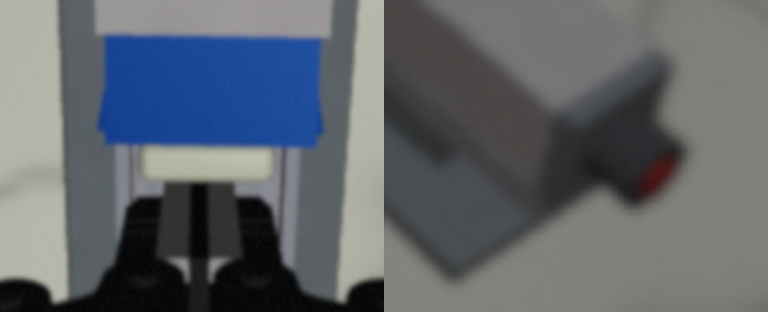

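drive_tool(
  steps=[
    [255, 0, 0, 1, 0, 0, 0],
    [255, 0, 0, 1, 0, 0, 0],
    [255, 0, 0, 0, 0, 0, 0],
  ],
)

```text
t: 34.78
tool_pos: [0.5542, -0.0693, 0.0555]
orientation: [[-0.987, 0.001, -0.159], [0.159, 0.002, -0.987], [-0.001, -1.0, -0.002]]
force: [-1.0, 10.5, -0.1]
gripper_width: 0.0001
```

drive_tool(
  steps=[
    [255, 0, 0, 1, 0, 0, 0],
    [255, 0, 0, 1, 0, 0, 0],
    [255, 0, 0, 0, 0, 0, 0],
  ],
)

```text
t: 35.03
tool_pos: [0.5539, -0.0712, 0.0555]
orientation: [[-0.987, 0.001, -0.159], [0.159, 0.002, -0.987], [-0.001, -1.0, -0.002]]
force: [-0.3, 9.7, 1.4]
gripper_width: 0.0001
```

drive_tool(
  steps=[
    [255, 0, 0, 1, 0, 0, 0],
    [255, 0, 0, 0.5, 0, 0, 0],
    [255, 0, 0, 0, 0, 0, 0],
  ],
)

```text
t: 35.28
tool_pos: [0.5536, -0.0727, 0.0555]
orientation: [[-0.987, 0.001, -0.159], [0.159, 0.002, -0.987], [-0.001, -1.0, -0.002]]
force: [0.1, 10.2, 1.0]
gripper_width: 0.0001
```

```bash
python3 look.py 23
```

```text
(no output)
```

View pics/l23.png

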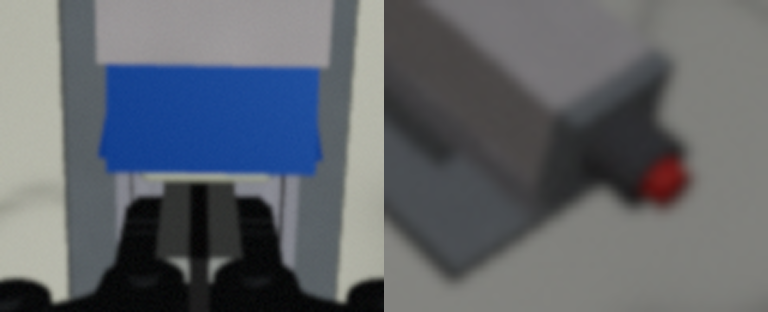

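drive_tool(
  steps=[
    [255, 0, 0, 0.7, 0, 0, 0],
    [255, 0, 0, 0.5, 0, 0, 0],
    [255, 0, 0, 0, 0, 0, 0],
  ],
)

```text
t: 35.63
tool_pos: [0.5534, -0.0738, 0.0555]
orientation: [[-0.987, 0.001, -0.159], [0.159, 0.002, -0.987], [-0.001, -1.0, -0.002]]
force: [0.4, 9.7, -0.1]
gripper_width: -0.0005
```

```bash
python3 look.py 24
```

```text
(no output)
```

View pics/l24.png

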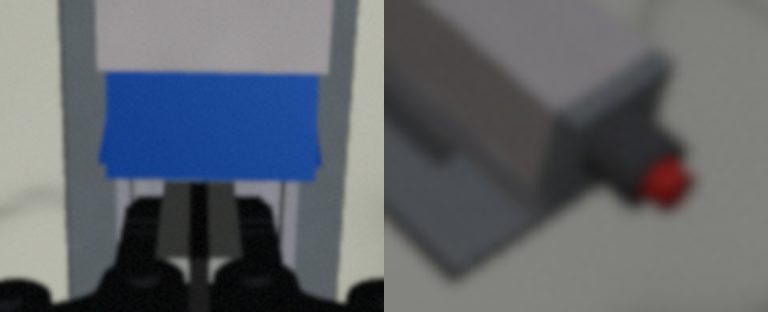

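drive_tool(
  steps=[
    [255, 0, 0, -4, 0, 0, 0],
    [255, 0, 0, -10, 0, 0, 0],
    [255, 0, -20, -10, 0, 0, 0],
    [255, 0, -30, -30, 0, 0, 0],
    [255, 0, -30, -30, 0, 0, 0],
    [255, 0, -30, -10, 0, 0, 0],
    [255, 0, 0, 0, 0, 0, 0],
    [255, 0, 0, 0, 0, 0, 0],
  ],
)

```text
t: 36.4
tool_pos: [0.569, 0.0178, 0.1664]
orientation: [[-0.987, 0.004, -0.158], [0.158, 0.001, -0.987], [-0.004, -1.0, -0.002]]
force: [-0.3, -0.2, -0.4]
gripper_width: -0.0
```

Run:
```python
from h import *
np.set_printoptions(precision=4,suppress=True)
f=manip.grab_frame("wrist");g=manip.grab_frame("top");h=manip.grab_frame("side")
cv2.imwrite("pics/wf.png",f["color"][:,:,::-1])
cv2.imwrite("pics/sf.png",cv2.resize(h["color"][130:320,290:470,::-1],None,fx=3,fy=3,interpolation=cv2.INTER_CUBIC))
cv2.imwrite("pics/tf.png",cv2.resize(g["color"][100:300,160:480,::-1],None,fx=2.5,fy=2.5,interpolation=cv2.INTER_CUBIC))
s=manip.get_state();print(s["tool_pos"],s["t"],s["force"])
```

```text
[0.5671 0.0161 0.1634] 36.55 [ 0.1131 -0.2664  0.7669]
```

View pics/wf.png

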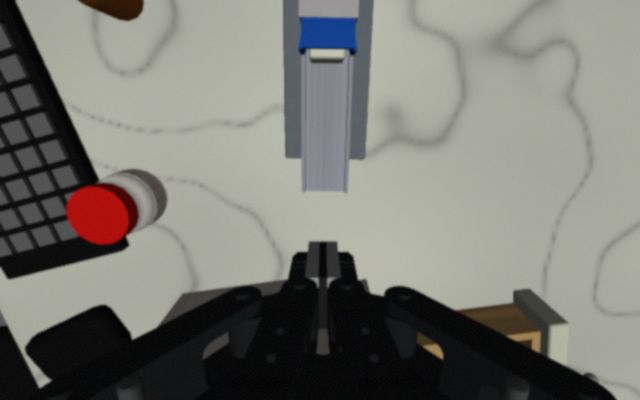

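View pics/sf.png

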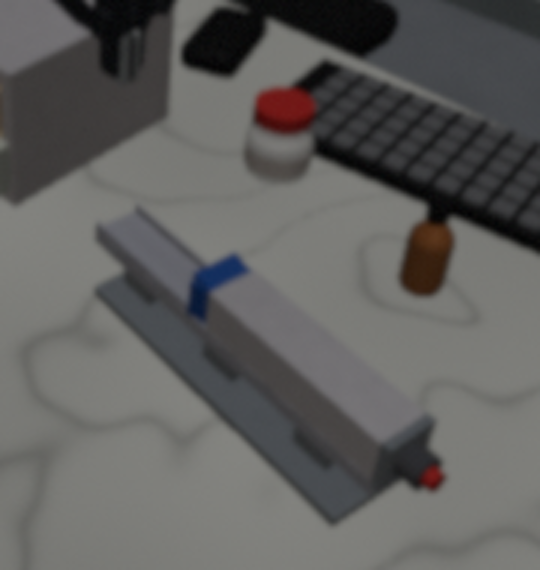

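View pics/tf.png

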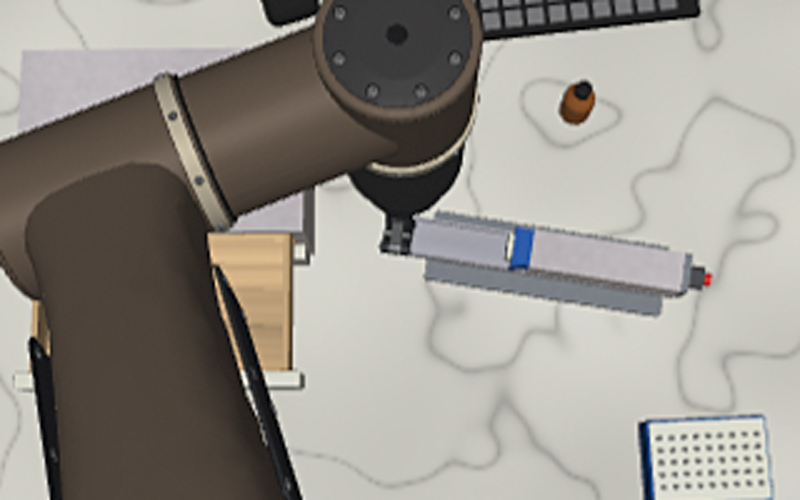

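```bash
python3 -c "
from bench import manip
print(manip.hand_in())"
```

```text
the job is handed in; nothing more can be done
None
```

I pulled the drawer to its stop and fed blue, yellow and green end-first into the tube. I then pressed the row home gently, backed off with nothing in the gripper, and handed in at about 36.6 s.

- **Drawer:** at the stop the pull force rose to about 54 N on the wrist reading. I backed off about 5 mm with the grip still closed, before letting go, so the drawer may sit up to 5 mm short of the stop, within the 12 mm allowed.
- **Pin:** the final pictures show the red pin clearly out of its collar. The tool moved about 6 mm along y after the row met the pin pad at about 8–10 N. That travel, not a direct measurement, is my evidence for the 5 mm.
- **Press force:** readings at the end of each push step stayed near 10 N, well under the 60 N limit. I stopped before the pin's hard stop.
- **Row:** green's white end is visible about 5 mm outside the mouth, estimated from the picture. That puts the three centres near 20, 70 and 120 mm in. The gaps between cartridges are inside the tube and could not be seen.
- **Bystanders:** the jar, bottle and tip box look upright and unmoved in the pictures. I did not re-measure them, and the network's early bottle reading was wrong: it pointed at the drawer handle.
- **Disagreement:** the absolute camera readings of the loader's sideways position differed by 1–2 mm. I lined up by comparing the cartridge with the rails in the wrist picture instead, and all three cartridges went in with almost no force.

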